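Blank off the intake manifold for a leak test

ROBOT

A 7-joint arm with a two-finger parallel gripper is mounted at the origin on the work surface. World frame = base frame: x ahead of the robot, y to its left, z up, the work surface at z = 0. Lengths are in m, angles in rad, forces in N, time in s.
With the tool pointing down it reaches from about 0.35 to 0.775 m from the base axis. Payload 3.1 kg.
Tool frame: the origin (TCP) lies at the very end of the fingers, on their centre line; the grasp point (between the pads) lies 19 mm behind it; z points along the fingers, y is the line along which they close (so a half turn about z gives the same grasp; the last joint's range is limited). The gripper opens to 85 mm and grips with 20 to 120 N. Pads are 22 mm wide; open, the fingers measure 114 mm over their backs; the gripper's body (76 mm by 85 mm) begins 54 mm behind the grasp point. The pads swing forward as they close: fully open they stand 13 mm farther back than shut.
Start: joints at [-1.346, 0.311, 0.014, 1.512, -0.004, 1.319, -0.027], TCP at [0.145, 0.531, 0.231] pointing down, gripper open.
Joint ranges: [-2.7, 2.7], [-0.3, 1.91], [-1.27, 1.3], [0.12, 2.57], [-1.44, 4.58], [0.2, 2.03], [-3.05, 3.05]. Speed limits (rad/s): [2.79, 2.79, 3.14, 3.14, 3.14, 3.14, 3.14].

INTERFACE

Orientations are given as a unit quaternion [x, y, z, w].
In Python, from cell import monitor, read_camera, workorder gives the robot as it stands.
- The arm moves only by the tool play_rows, never from a script. Its argument "commands" is a list of rows, each a list of 6 numbers: the shift along the tool's x, y, z normalised to -1 to 1, where 1 is 200 mm, then the turn, a rotation vector about the tool's x, y, z normalised to -1 to 1, where 1 is 0.5 rad. In form: [[dx, dy, dz, rx, ry, rz], ...]. A call has 1 to 8 rows; each row is the pose to reach, as a shift and turn from the pose commanded when the call began, along the tool's axes at that moment; what a row does not reach only later rows make up. A row lasts 1/10 s, in which the tool goes at most 50 mm and 8.59 degrees, less where a joint would pass 70% of its speed; a pose out of reach is approached as far as the arm can. A call with a number of a shift or a turn outside -1 to 1 is refused whole. A call with a gripper value outside its range is refused whole. "claw" is the opening, from -1 (shut) to 1 (fully open), set as the call begins (left out, the last holds). The fingers move at their own pace and stop on an object; the grip force is fixed at half the most. Time passes only in rows, so rows that repeat a pose let the fingers close. It gives the time, the measured TCP pose, the force, the opening and the grip force at its end, in the units of the state.
- monitor.observe(): the state, without advancing time (a new reading comes with each control period).
- read_camera(name): name is "scene" or "top" or "wrist"; returns a dict with "frame" (480x640x3 uint8, red, green, blue), "camera_matrix" (3x3 intrinsics, pixels), "pose" (4x4, takes a point from camera to world coordinates). Camera axes: x right, y up, looking along -z (the intrinsics and any distortion apply to the point x, -y, -z); pixel columns grow to the right and rows downward; lengths in m; the calibration is good to about 2 mm. A picture is of the moment at which its call begins. There is no depth.
- workorder.hand_in(): hands the job in; it is judged then, once.
The state is a dict: "clock": time; "joint_pos": joint angles; "qd": joint speeds; "joint_efforts": joint torques, N m; "ee_pos": TCP position; "tcp_rot": TCP orientation; "force": force on the tool from outside, world axes, zero at the start; "wrist_torque": the same for the moment, N m; "width": finger opening in m; "grip_force": force on a finger pad.
Only numpy, scipy, OpenCV 4.12 (cv2) and the standard library are available. Lean on these libraries where they do the work, as an engineer would, in place of code of your own. Each camera call takes 0.05 s, during which the arm holds its last target. There are 200 camera calls.

TASK

Blank off the open port of the intake manifold for its leak test with the loose red blanking plate: tilt the plate so that its oblong eye goes past the wide head of the adjustable anchor stud, lay it level and flush on the flange, then swing it round until its side slot is fully home under the head of the latch stud, and let go of it. Work gently by feel: the anchor stud's nut is only nipped up and the stud must stay where it was set along its slot, the plate must not be forced on the soft casting, and the float bowl, the funnel and the gauge stay where they stand.

Things in the scene. Friction and masses are not known exactly. Their poses are not given: they have to be found in the camera images.
- plate: loose red steel blanking plate, 4 mm thick, 0.11 to 0.2 kg, 134.5 mm long (x -63.5 to 71), 46 to 50 mm wide, flat at the start. Origin: middle of its underside; z up. Oblong eye at its -x end, slot at its +x end, black upright grip in the middle
- plate_grip (a point): point in the black grip 26 mm over the plate's underside, axes as the plate. The grip is a block 14 mm (x) by 34 mm (y) up to 40 mm over the underside, on a 24 by 40 mm foot up to 8 mm: fingers close on it along the plate's x
- plate_eye (a point): centre of the oblong eye at the plate's underside, at plate x = -48 mm; axes as the plate. The eye is a rectangular opening 19 mm along the plate (x -57.5 to -38.5) by 34 mm across it (y -17 to 17); the bar outside it is 6 mm wide (x -63.5 to -57.5)
- plate_slot (a point): where the latch stud's axis stands when the slot is fully home: plate x = +48 mm, y = 0, underside; axes as the plate. The slot is 30 mm wide (x 33 to 63), open at the plate's -y edge (y -21 to -23) with a rounded mouth, its closed end at y = +4 mm, so the plate swings towards its own -y to close
- manifold: fixed cast aluminium intake manifold, bolted down. Origin on the shelf below the centre of its port; z up; +x from anchor stud to latch stud. Its oval flange faces up at z = 70 mm, 164 mm (x -90 to 74) by 52 mm (y), bore 34 mm. The plate must not press on it with more than 25 N; 2 to 5 N is enough for all the work
- anchor_slot (a point): nominal foot of the anchor stud on the flange, at manifold x = -48 mm; axes as the manifold. The stud (form as the latch stud) stands in an adjusting slot up to 13 mm either way along x from here, differently each time: its true place is not in these readings and must be felt or seen. Its nut is only nipped up: about 6 N along x shifts it, and it must not shift by 2 mm
- latch (a point): foot of the latch stud's axis on the flange top, at manifold x = +48 mm (fixed); axes as the manifold. Each stud: neck 8 mm in diameter and 9 mm tall, then a domed head 24 mm in diameter and 3 mm high, its top 12 mm over the flange. To come down beside this stud, the plate is laid turned about 25 degrees, slot end towards manifold +y
- port (a point): centre of the port on the flange top, axes as the manifold. Way to hook: eye end tilted 30 to 35 degrees low, the bar goes under the anchor head from the outer (-x) side and is drawn inwards till it meets the neck; kept within about 2 mm of the neck, the plate can be levelled and the eye's inner edge clears the head. Level, the 19 mm eye cannot pass the 24 mm head
- bowl: blue anodized float bowl, an open box 62 by 56 by 42 mm, loose bystander; origin at the centre of its underside
- funnel: yellow plastic funnel standing mouth down, 110 mm in diameter and 115 mm high, loose bystander; origin at the centre of its underside
- gauge: dented round steel air density gauge lying face up, 100 mm in diameter and 38 mm high, loose bystander; origin at the centre of its underside
Mind the look-alikes: they are no part of the job. Leave any green or orange look-alike of the plate alone.

How it is judged:
By the outcome, as a careful person would: the job done as asked, in the order asked, and still so for the second after the job is handed in, with the robot touching nothing.
It also fails if it takes over 53 s, if anything falls off the work surface, if the arm or the gripper's body presses on something with over 40 N, if the wrist force passes 120 N, or if a joint passes its speed limit or range.

## Working session

There is one attempt and no reset: what is moved stays moved. The work goes in short steps, Python scripts to look and compute and a tool call to move; the robot and the scene stay as the last step left them, time stands still between calls to the robot, and variables do not carry over. Pictures are saved under pics/ and viewed, at most 10 in all, crops included, and the job is handed in when it is done.

Besides the shell and the picture viewer there is one more tool, called after ">>>" as a command line: name --pt "numbers of a row" for each row, then --argument value for the rest. play_rows: Moves the arm, as the interface text tells. Its arguments: {"type":"object","properties":{"commands":{"type":"array","items":{"type":"array","items":{"type":"number"}}},"claw":{"type":"number"}},"required":["commands"]}

```bash
ls; mkdir -p pics; python3 - <<'E'
from cell import monitor, read_camera, workorder
import cv2, numpy as np, pickle
s=monitor.observe(); print({k:np.round(v,4) for k,v in s.items()})
d={}
for n in("scene","top","wrist"):
    c=read_camera(n); d[n]=c; cv2.imwrite(f"pics/a_{n}.png",c["frame"][:,:,::-1]); print(n,np.round(c["camera_matrix"],1).tolist(),np.round(c["pose"],3).tolist(), [k for k in c])
pickle.dump(d,open("a.pkl","wb"))
E
```

```text
pics
{'clock': np.float64(0.0), 'joint_pos': array([-1.3457,  0.3117,  0.014 ,  1.5131, -0.0044,  1.3192, -0.0272]), 'qd': array([ 0.001 , -0.0007,  0.0013,  0.0022,  0.0003, -0.0011,  0.0001]), 'joint_efforts': array([-1.00000e-04, -3.79914e+01,  1.45600e-01, -2.30586e+01,
        1.22000e-02,  1.36000e-02,  0.00000e+00]), 'ee_pos': array([0.1448, 0.5298, 0.2302]), 'tcp_rot': array([ 1.329e-01,  9.911e-01, -1.200e-03, -1.000e-04]), 'force': array([ 0.6015,  0.1707, -0.0142]), 'wrist_torque': array([-0.012 , -0.0228,  0.033 ]), 'grip_force': np.float64(0.0), 'width': np.float64(0.0854)}
scene [[519.2, 0.0, 317.1], [0.0, 519.2, 228.9], [0.0, 0.0, 1.0]] [[-0.759, -0.423, 0.494, 1.104], [0.651, -0.479, 0.59, 0.778], [-0.013, 0.769, 0.639, 0.864], [0.0, 0.0, 0.0, 1.0]] ['frame', 'camera_matrix', 'pose']
top [[434.9, 0.0, 318.3], [0.0, 434.9, 245.3], [0.0, 0.0, 1.0]] [[-0.012, 0.972, -0.236, 0.327], [-1.0, -0.01, 0.008, 0.053], [0.006, 0.236, 0.972, 0.891], [0.0, 0.0, 0.0, 1.0]] ['frame', 'camera_matrix', 'pose']
wrist [[348.4, 0.0, 318.5], [0.0, 348.4, 237.5], [0.0, 0.0, 1.0]] [[0.262, -0.927, -0.269, 0.077], [0.965, 0.251, 0.075, 0.55], [-0.002, -0.279, 0.96, 0.373], [0.0, 0.0, 0.0, 1.0]] ['frame', 'camera_matrix', 'pose']
```

View pics/a_top.png

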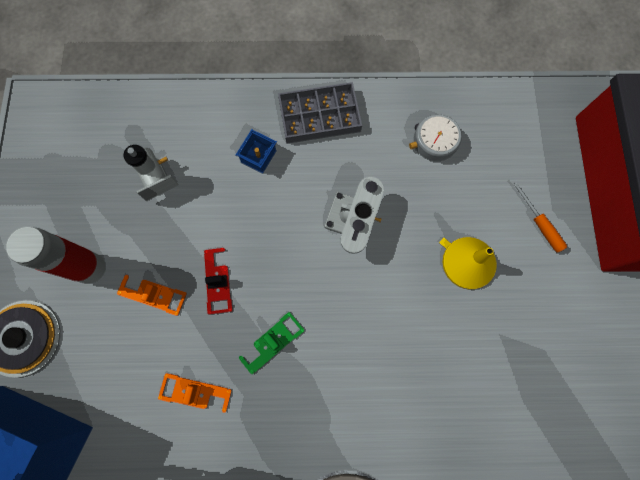

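View pics/a_scene.png

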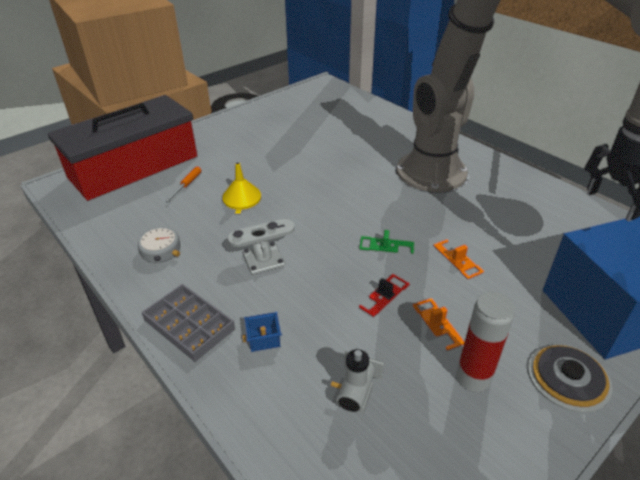

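The top view shows the red plate at about (217,281), with its grip up and its eye end towards the bottom. The manifold flange runs from (352,245) to (373,185), with the bore at (363,210). Next I'll enlarge both.

```bash
python3 - <<'E'
import cv2, numpy as np
t=cv2.imread("pics/a_top.png"); s=cv2.imread("pics/a_scene.png")
def c(im,u,v,h=40,w=50): return cv2.resize(im[v-h//1:v+h,u-w:u+w],(400,300),interpolation=cv2.INTER_CUBIC)
h=37;w=50
cv2.imwrite("pics/b.png",np.vstack([np.hstack([c(t,360,215,38,50),c(t,217,281,38,50)]),np.hstack([c(s,262,245,38,50),c(s,385,293,38,50)])]))
E
```

```text
(no output)
```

View pics/b.png

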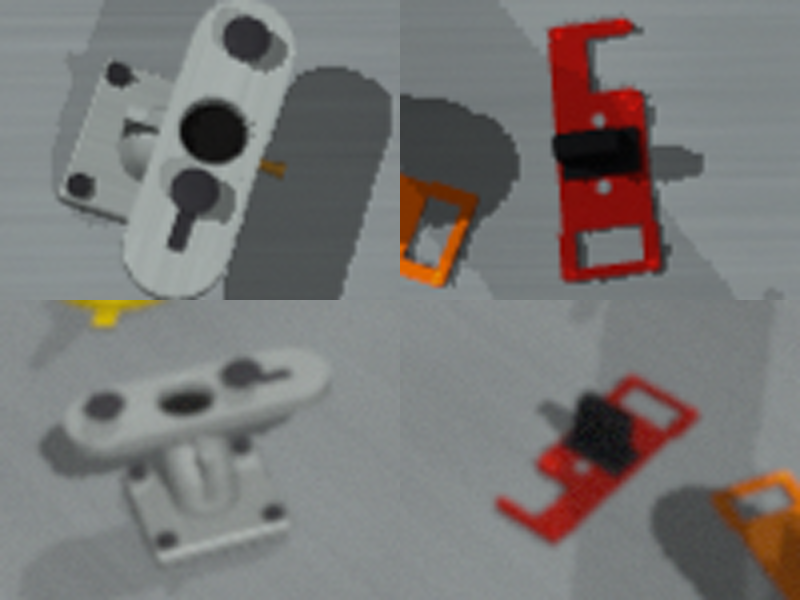

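The top-left crop shows the latch head at top-image (372,187), the bore at (363,210), and the anchor head at (359,225), which has shifted towards the port. The plate's eye is at the near end and its slot opens to the right. Now the metric measurement.

```bash
cat > h.py <<'E'
import cv2, numpy as np
from scipy.spatial.transform import Rotation as R
def ray(c,uv,z):
    uv=np.atleast_2d(uv).astype(float); K=c["camera_matrix"]; P=np.array(c["pose"])
    d=np.c_[(uv[:,0]-K[0][2])/K[0][0],-(uv[:,1]-K[1][2])/K[1][1],-np.ones(len(uv))]@P[:3,:3].T
    o=P[:3,3]; return o+d*((z-o[2])/d[:,2])[:,None]
def proj(c,p):
    K=c["camera_matrix"]; P=np.array(c["pose"]); q=(np.atleast_2d(p)-P[:3,3])@P[:3,:3]
    return np.c_[K[0][2]+K[0][0]*q[:,0]/-q[:,2],K[1][2]+K[1][1]*q[:,1]/q[:,2]]
def blobs(mask,amin=15):
    n,l,s,ce=cv2.connectedComponentsWithStats(mask.astype(np.uint8),connectivity=4)
    return [(s[i,4],ce[i].round(2).tolist(),s[i,:4].tolist()) for i in range(1,n) if s[i,4]>=amin]
E
python3 - <<'E'
import pickle; from h import *
d=pickle.load(open("a.pkl","rb"))
for n,roi in(("top",(330,172,390,255)),("scene",(222,212,305,262))):
    c=d[n]; f=c["frame"].astype(int); m=f.max(2)<95
    k=np.zeros(m.shape,bool); x0,y0,x1,y1=roi; k[y0:y1,x0:x1]=1
    for t in (60,75,90):
        print(n,t,[(b[0],b[1],b[2]) for b in blobs((f.max(2)<t)&k)])
    r=(f[...,0]>90)&(f[...,1]<45)&(f[...,2]<45)
    k[:]=0; x0,y0,x1,y1=(195,240,240,320) if n=="top" else (355,270,415,320); k[y0:y1,x0:x1]=1
    r&=k
    pts=np.argwhere(r)[:,::-1]; W=ray(c,pts,.004)[:,:2]
    (cx,cy),(w,h),a=cv2.minAreaRect((W*1000).astype(np.float32)); print("plate",n,len(pts),cx,cy,w,h,a)
    cs,hi=cv2.findContours(r.astype(np.uint8),cv2.RETR_CCOMP,cv2.CHAIN_APPROX_NONE)
    for q,hh in zip(cs,hi[0]):
        if hh[3]>=0 and cv2.contourArea(q)>20:
            mm=cv2.moments(q); uv=[mm["m10"]/mm["m00"],mm["m01"]/mm["m00"]]; print(" hole",mm["m00"],uv,ray(c,uv,.002)*1000)
E
```

```text
top 60 [(np.int32(86), [371.38, 186.36], [366, 182, 11, 10]), (np.int32(23), [339.22, 195.35], [337, 193, 6, 6]), (np.int32(191), [362.83, 210.18], [355, 203, 16, 15]), (np.int32(127), [357.54, 227.3], [352, 220, 13, 20])]
top 75 [(np.int32(102), [371.39, 186.42], [366, 181, 12, 12]), (np.int32(30), [339.23, 195.47], [337, 193, 6, 6]), (np.int32(205), [362.87, 210.08], [355, 203, 17, 15]), (np.int32(145), [357.5, 227.54], [352, 220, 13, 20]), (np.int32(15), [330.87, 223.67], [330, 221, 3, 6])]
top 90 [(np.int32(109), [371.41, 186.46], [366, 181, 12, 12]), (np.int32(32), [339.38, 195.5], [337, 193, 6, 6]), (np.int32(966), [380.41, 230.61], [366, 194, 24, 61]), (np.int32(222), [362.95, 209.94], [355, 202, 17, 17]), (np.int32(20), [343.55, 209.0], [341, 207, 8, 5]), (np.int32(160), [357.51, 227.74], [352, 220, 13, 20]), (np.int32(17), [330.94, 223.65], [330, 221, 3, 6]), (np.int32(16), [334.81, 230.81], [330, 229, 11, 5])]
plate top 788 471.755859375 253.50628662109375 133.47625732421875 49.10121536254883 5.857974529266357
 hole 188.5 [218.93457117595048, 305.0415561450044] [[420.41846521 248.66416648   2.        ]]
scene 60 [(np.int32(36), [258.22, 232.56], [253, 231, 11, 4])]
scene 75 [(np.int32(33), [272.03, 225.09], [268, 223, 9, 5]), (np.int32(28), [237.46, 233.54], [234, 231, 8, 6]), (np.int32(46), [257.98, 232.8], [253, 231, 11, 5])]
scene 90 [(np.int32(51), [272.25, 225.31], [268, 222, 12, 7]), (np.int32(59), [258.34, 232.53], [252, 230, 13, 6]), (np.int32(40), [237.5, 233.5], [234, 231, 8, 6]), (np.int32(18), [271.5, 242.78], [270, 241, 4, 5]), (np.int32(21), [245.81, 249.05], [244, 247, 5, 5])]
plate scene 330 475.63873291015625 258.615234375 130.45005798339844 44.69445037841797 8.40108871459961
```

```bash
cat >> h.py <<'E'
def tool(yaw,tilt=0.):
    """tool pointing down with tool y along plate x at yaw(deg); tilt>0 lowers plate's eye (-x) end"""
    y=np.array([1,0,0]);x=np.array([0,1,0]);z=np.array([0,0,-1])
    return R.from_euler("z",yaw,degrees=True)*R.from_euler("y",-tilt,degrees=True)*R.from_matrix(np.c_[x,y,z])
def row(s,p,Rt):
    R0=R.from_quat(s["tcp_rot"]); return np.round(R0.inv().apply(np.array(p)-s["ee_pos"])/.2,3),np.round((R0.inv()*Rt).as_rotvec()/.5,3)
E
python3 - <<'E'
import pickle; from h import *; from cell import monitor
d=pickle.load(open("a.pkl","rb")); c=d["top"]; f=c["frame"]
x0,y0=330,172; g=f[172:256,330:392].max(2); G=cv2.resize(g,None,fx=8,fy=8,interpolation=cv2.INTER_CUBIC)
m=(G<85).astype(np.uint8)
m=cv2.morphologyEx(m,cv2.MORPH_OPEN,cv2.getStructuringElement(cv2.MORPH_ELLIPSE,(69,69)))
B=[(a,[x0-.5+(u+.5)/8,y0-.5+(v+.5)/8],np.array(bb[2:])/8) for a,(u,v),bb in blobs(m,500)]
for b in B: print(b, ray(c,b[1],.080)*1000, ray(c,b[1],.070)*1000)
fl=(g>120)&1
s=monitor.observe()
for p,yw in (((.468,.2535,.10),5.86),): print(row(s,p,tool(yw)))
E
```

```text
(np.int32(6467), [371.32375, 186.47375], array([11.75, 11.25])) [[643.41370861 -60.69737828  80.        ]] [[647.31438396 -62.09595052  70.        ]]
(np.int32(2155), [389.40875, 198.1875], array([4.875, 8.625])) [[618.50338397 -95.39301739  80.        ]] [[622.09671577 -97.21966438  70.        ]]
(np.int32(13487), [362.85125, 210.01875], array([16.75 , 16.125])) [[594.52610572 -42.11384172  80.        ]] [[597.82360589 -43.28313032  70.        ]]
(np.int32(6329), [385.9, 208.70499999999998], array([12.25, 10.  ])) [[596.7881401  -87.41388633  80.        ]] [[600.11354925 -89.14208681  70.        ]]
(np.int32(7200), [358.46, 225.2075], array([12.125, 11.875])) [[563.66567442 -32.4771585   80.        ]] [[566.58241864 -33.52754971  70.        ]]
(np.int32(5712), [386.9325, 233.51749999999998], array([ 9.875, 10.375])) [[546.40517739 -86.97496535  80.        ]] [[549.10896162 -88.69775043  70.        ]]
(np.int32(5449), [375.94, 233.8525], array([10.25, 10.5 ])) [[545.94907219 -65.68553118  80.        ]] [[548.64722899 -67.14564725  70.        ]]
(np.int32(2369), [389.3875, 248.20625], array([5. , 9.5])) [[517.20076918 -90.25823915  80.        ]] [[519.54422946 -92.02153325  70.        ]]
(np.int32(5724), [372.2025, 251.35750000000002], array([11.875,  9.625])) [[511.34735684 -57.04116763  80.        ]] [[513.61859773 -58.39462956  70.        ]]
(array([-1.923, -0.907,  0.654]), array([-3.000e-03,  2.000e-03,  2.404e+00]))
```

>>> play_rows --pt "-1 -0.45 0 0 0 0.8" --pt "-1 -0.45 0 0 0 0.8" --pt "-1 -0.45 0 0 0 0.8" --pt "-1 -0.45 0 0 0 0.8" --pt "-1 -0.45 0 0 0 0.8" --claw 1

```text
clock: 0.65
ee_pos: [0.3194, 0.3858, 0.2313]
tcp_rot: [0.332, 0.943, -0.001, 0.002]
force: [0.4, -0.4, -0.1]
width: 0.0853
grip_force: 0.0
```

>>> play_rows --pt "-1 -0.06 0 0 0 0.8" --pt "-1 -0.06 0 0 0 0.8" --pt "-1 -0.06 0 0 0 0.8" --pt "-1 -0.06 0 0 0 0.8" --pt "-1 -0.06 0 0 0 0.8"

```text
clock: 1.15
ee_pos: [0.47, 0.2488, 0.2313]
tcp_rot: [0.515, 0.857, -0.001, 0.003]
force: [-0.6, -1.5, 0.4]
width: 0.0855
grip_force: 0.0
```

```bash
python3 - <<'E'
from h import *; from cell import monitor
s=monitor.observe(); print(s["clock"],s["ee_pos"],R.from_quat(s["tcp_rot"]).as_matrix().round(3).tolist(),s["joint_pos"].round(2),s["force"])
print(row(s,(.468,.2535,.10),tool(5.86)))
E
```

```text
1.15 [0.47000193 0.24884314 0.23134785] [[-0.47, 0.883, 0.005], [0.883, 0.47, -0.006], [-0.007, 0.001, -1.0]] [-0.83  0.28  0.39  1.57 -0.1   1.31  0.06] [-0.55147136 -1.49270996  0.40980322]
(array([0.03 , 0.001, 0.657]), array([0.005, 0.014, 0.773]))
```

>>> play_rows --pt "0.03 0 0.5 0 0.01 0.77" --pt "0.03 0 0.5 0 0.01 0.77" --pt "0.03 0 0.5 0 0.01 0.77" --pt "0.03 0 0.5 0 0.01 0.77" --pt "0.03 0 0.5 0 0.01 0.77"

```text
clock: 1.65
ee_pos: [0.4617, 0.2636, 0.1319]
tcp_rot: [0.663, 0.749, 0.002, -0.002]
force: [0.3, 0.5, -0.2]
width: 0.0855
grip_force: 0.0
```

```bash
python3 - <<'E'
from h import *; from cell import monitor, read_camera; import pickle
s=monitor.observe(); c=read_camera("wrist"); pickle.dump(c,open("w1.pkl","wb"))
cv2.imwrite("pics/w1.png",c["frame"][:,:,::-1])
print(s["clock"],s["ee_pos"],s["force"])
f=c["frame"].astype(int); r=(f[...,0]>80)&(f[...,1]<50)&(f[...,2]<50)
r=r.astype(np.uint8); n,l,st,ce=cv2.connectedComponentsWithStats(r); i=1+st[1:,4].argmax(); r=(l==i)
pts=np.argwhere(r)[:,::-1]; W=ray(c,pts,.004)[:,:2]*1000; print(len(pts),cv2.minAreaRect(W.astype(np.float32)))
cs,hi=cv2.findContours(r.astype(np.uint8),cv2.RETR_CCOMP,cv2.CHAIN_APPROX_NONE)
for q,hh in zip(cs,hi[0]):
    if hh[3]>=0 and cv2.contourArea(q)>60:
        mm=cv2.moments(q); uv=[mm["m10"]/mm["m00"],mm["m01"]/mm["m00"]]; print(" hole",mm["m00"],uv,ray(c,uv,.002)*1000)
k=(f.max(2)<60); print([ (b[0],b[1],b[2]) for b in blobs(k,300)])
print(row(s,(.468,.2535,.03),tool(5.86)))
E
```

```text
1.65 [0.46167869 0.26362433 0.13194082] [ 0.30723225  0.45828023 -0.23278475]
5089 ((472.0334167480469, 256.827392578125), (133.3562774658203, 48.85296630859375), 7.008347034454346)
 hole 103.0 [347.0, 240.6084142394822] [[486.3786136  257.22208467   2.        ]]
 hole 103.0 [303.5, 240.5] [[451.14271336 252.97927092   2.        ]]
 hole 1030.0 [266.2849514563107, 239.22556634304206] [[420.9300863  250.35208127   2.        ]]
[(np.int32(1375), [625.9, 105.64], [612, 54, 28, 107]), (np.int32(1592), [325.11, 243.96], [311, 217, 30, 59]), (np.int32(65178), [321.59, 417.15], [0, 295, 640, 185])]
(array([-0.057,  0.025,  0.509]), array([ 0.001, -0.011,  0.038]))
```

View pics/w1.png

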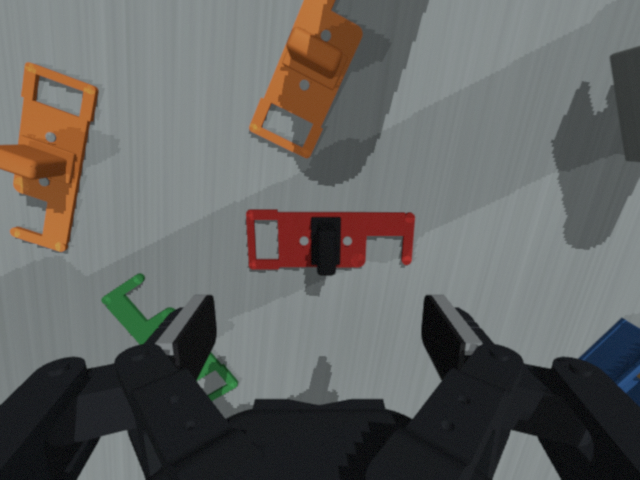

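The wrist view shows the plate under the gripper, with the eye hole at (266,239), the small holes at (303,240) and (347,241), and the grip at (325,244). The origin is about (468.6,254.6) mm and the yaw about 6.5°.

>>> play_rows --pt "-0.052 0.028 0.4 0 -0.01 0.016" --pt "-0.052 0.028 0.4 0 -0.01 0.016" --pt "-0.052 0.028 0.5 0 -0.01 0.016" --pt "-0.052 0.028 0.57 0 -0.01 0.016" --pt "-0.052 0.028 0.603 0 -0.01 0.016" --pt "-0.052 0.028 0.603 0 -0.01 0.016" --pt "-0.052 0.028 0.603 0 -0.01 0.016"

```text
clock: 2.4
ee_pos: [0.4688, 0.2548, 0.0119]
tcp_rot: [0.667, 0.745, 0.001, 0.0]
force: [-0.4, 0.1, 0.3]
width: 0.0852
grip_force: 0.0
```

>>> play_rows --pt "0 0 0 0 0 0" --pt "0 0 0 0 0 0" --pt "0 0 0 0 0 0" --pt "0 0 0 0 0 0" --pt "0 0 0 0 0 0" --pt "0 0 0 0 0 0" --pt "0 0 0 0 0 0" --pt "0 0 0 0 0 0" --claw -1

```text
clock: 3.2
ee_pos: [0.468, 0.2542, 0.0109]
tcp_rot: [0.667, 0.745, -0.0, -0.0]
force: [0.2, 0.1, 3.0]
width: 0.0131
grip_force: 58.9
```

```bash
python3 - <<'E'
from h import *; from cell import monitor
s=monitor.observe(); print(s["clock"],s["ee_pos"],R.from_quat(s["tcp_rot"]).as_matrix().round(3).tolist(),s["force"],s["wrist_torque"],s["width"],s["grip_force"])
print(row(s,(.4686,.2546,.011),tool(6.5)))
E
```

```text
3.2 [0.46797902 0.25424274 0.01094543] [[-0.111, 0.994, -0.0], [0.994, 0.111, 0.0], [0.0, -0.0, -1.0]] [0.21549161 0.12482089 3.04887227] [ 0.00222641 -0.00090738 -0.01809072] 0.013094690934196082 58.90336990356445
(array([ 0.001,  0.003, -0.   ]), array([-0.001, -0.   , -0.005]))
```

>>> play_rows --pt "0 0 -0.1 0 0 0" --pt "0 0 -0.3 0 0 0" --pt "0 0 -0.55 0 0 0" --pt "-0.2 0.05 -0.8 0 0 0" --pt "-0.45 0.1 -0.8 0 0 0" --pt "-0.7 0.15 -0.8 0 0 0" --pt "-0.95 0.2 -0.8 0 0 0" --pt "-0.95 0.2 -0.8 0 0 0"

```text
clock: 4.0
ee_pos: [0.5295, 0.0606, 0.1708]
tcp_rot: [0.671, 0.742, -0.002, 0.002]
force: [-0.4, -0.6, -1.7]
width: 0.0131
grip_force: 58.7
```

>>> play_rows --pt "-0.25 0.05 0 0 0 0" --pt "-0.5 0.1 0 0 0 0" --pt "-0.75 0.15 0 0 0 0" --pt "-0.95 0.2 0 0 0 0" --pt "-0.95 0.2 0 0 0 0" --pt "-0.95 0.2 0 0 0 0" --pt "-0.95 0.2 0 0 0 0"

```text
clock: 4.7
ee_pos: [0.589, -0.1125, 0.1696]
tcp_rot: [0.666, 0.746, -0.0, -0.002]
force: [0.0, 0.8, -1.0]
width: 0.0133
grip_force: 58.8
```

```bash
python3 - <<'E'
from h import *; from cell import monitor, read_camera; import pickle
s=monitor.observe(); c=read_camera("wrist"); t=read_camera("top"); pickle.dump((s,c,t),open("w2.pkl","wb"))
cv2.imwrite("pics/w2.png",c["frame"][:,:,::-1])
print(s["clock"],s["ee_pos"],R.from_quat(s["tcp_rot"]).as_matrix().round(3).tolist(),s["force"],s["wrist_torque"],s["width"])
f=c["frame"].astype(int)
for th in (60,80): print([ (b[0],b[1],b[2],(ray(c,b[1],.08)*1000).round(1),(ray(c,b[1],.07)*1000).round(1)) for b in blobs(f.max(2)<th,150)])
E
```

```text
4.7 [ 0.58900032 -0.11245709  0.16960594] [[-0.113, 0.994, -0.003], [0.994, 0.113, 0.002], [0.002, -0.003, -1.0]] [ 1.36498560e-04  7.86179665e-01 -9.92506330e-01] [ 0.03321071  0.02265099 -0.00257876] 0.013257758213540891
[(np.int32(1814), [592.02, 114.72], [573, 73, 39, 99], array([[750.2,  -8.4,  80. ]]), array([[757.5,  -7. ,  70. ]])), (np.int32(1789), [343.72, 141.15], [321, 117, 47, 49], array([[597.3, -42.2,  80. ]]), array([[598. , -42.2,  70. ]])), (np.int32(70089), [320.32, 408.29], [0, 253, 640, 227], array([[ 606.5, -250.4,   80. ]]), array([[ 607.6, -259.4,   70. ]]))]
[(np.int32(4672), [596.64, 88.26], [571, 0, 54, 182], array([[748. ,   6.8,  80. ]]), array([[755.1,   8.9,  70. ]])), (np.int32(207), [631.95, 21.07], [626, 9, 14, 28], array([[756.4,  44.6,  80. ]]), array([[763.9,  48.3,  70. ]])), (np.int32(204), [336.21, 51.08], [329, 43, 15, 17], array([[585.9,   9. ,  80. ]]), array([[586. ,  11.2,  70. ]])), (np.int32(579), [628.5, 85.93], [616, 71, 24, 41], array([[767. ,  10.4,  80. ]]), array([[775. ,  12.6,  70. ]])), (np.int32(194), [410.26, 91.56], [403, 84, 16, 16], array([[634.3,  -8.1,  80. ]]), array([[636.5,  -6.7,  70. ]])), (np.int32(1018), [286.87, 115.51], [254, 92, 58, 43], array([[559.7, -30.8,  80. ]]), array([[558.7, -30.4,  70. ]])), (np.int32(1858), [343.8, 141.07], [321, 117, 47, 49], array([[597.4, -42.1,  80. ]]), array([[598.1, -42.1,  70. ]])), (np.int32(207), [616.22, 135.78], [607, 128, 30, 22], array([[769.8, -19. ,  80. ]]), array([[777.9, -18. ,  70. ]])), (np.int32(912), [409.47, 176.58], [392, 160, 36, 34], array([[643.5, -59.5,  80. ]]), array([[646.1, -60.3,  70. ]])), (np.int32(72809), [319.85, 409.35], [0, 252, 640, 228], array([[ 606.3, -251.4,   80. ]]), array([[ 607.3, -260.5,   70. ]]))]
```

View pics/w2.png

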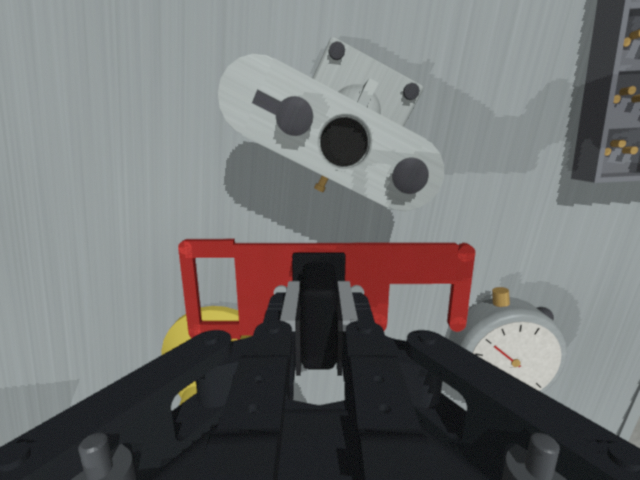

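The wrist view shows the anchor head at (294,116), bore at (344,141) and latch at (410,176). The held plate's far edge runs from (180,240) to (474,243). Next I'll measure the anchor and the plate in the hand.

```bash
python3 - <<'E'
from h import *; import pickle
s,c,t=pickle.load(open("w2.pkl","rb")); 
f=c["frame"]; g=f.max(2)[80:200,240:450]; G=cv2.resize(g,None,fx=4,fy=4,interpolation=cv2.INTER_CUBIC)
m=cv2.morphologyEx((G<85).astype(np.uint8),cv2.MORPH_OPEN,cv2.getStructuringElement(cv2.MORPH_ELLIPSE,(101,101)))
H=[]
for a,(u,v),bb in blobs(m,2000):
    uv=[240-.5+(u+.5)/4,80-.5+(v+.5)/4]; H.append(ray(c,uv,.0805)[0][:2]*1000); print(a,uv,np.array(bb[2:])/4,H[-1])
f=f.astype(int); r=(f[...,0]>80)&(f[...,1]<60)&(f[...,2]<60)&(f[...,0]>2.2*f[...,1]); r[:, :150]=0; r[:,500:]=0
n,l,st,ce=cv2.connectedComponentsWithStats(r.astype(np.uint8)); i=1+st[1:,4].argmax(); r=l==i
zt=s["ee_pos"][2]-.011+.004
Rt=R.from_quat(s["tcp_rot"])
def plate(uv): # tool-frame mm, as (along plate x = tool y, plate y = tool x)
    q=Rt.inv().apply(ray(c,uv,zt)-s["ee_pos"])*1000; return np.c_[q[:,1],q[:,0]]
Q=plate(np.argwhere(r)[:,::-1]); print("extents",Q.min(0),Q.max(0))
# far edge fit
cols=[u for u in list(range(190,285))+list(range(352,460))]
e=plate([[u,np.argmax(r[:,u])-.5] for u in cols]); 
k=e[:,1]; print("edge yaw deg",np.degrees(np.arctan(np.polyfit(e[100:,0],k[100:],1)[0])),k[:5],k[50:60].mean(),k[120:130].mean(),k[-5:])
for v in (270,290,310):
    rr=np.where(r[v])[0]; d=np.where(np.diff(rr)>1)[0]; E=[rr[0]-.5]+sum([[rr[j]+.5,rr[j+1]-.5] for j in d],[])+[rr[-1]+.5]
    print(v,plate([[x,v] for x in E])[:,0].round(1))
E
```

```text
13724 [293.5, 119.0625] [35.  31.5] [564.0679221  -32.48011616]
29951 [343.78499999999997, 141.0625] [47.75 49.75] [597.34754722 -42.09737342]
15088 [409.5725, 176.185] [35.5  33.75] [643.3549724  -59.22294425]
extents [-62.69696847 -22.80237566] [70.83283755 27.00590116]
edge yaw deg -0.7600246722799973 [27.19605669 27.1970632  27.19806969 27.19907618 27.20008265] 25.378230211668736 25.986729703395337 [25.59272695 25.12439671 25.12541802 25.12643933 25.12746062]
270 [-62.6 -56.2 -37.8 -12.1  12.2  70.5]
290 [-62.8 -56.2 -37.5 -21.2  21.8  32.5  61.9  70.8]
310 [-62.4 -56.2 -37.7 -24.4  25.   32.6  62.5  71.1]
```

```bash
cat >> h.py <<'E'
A=np.array([.564,-.0318]); L=np.array([.6434,-.060]); PHI=np.degrees(np.arctan2(*(L-A)[::-1])); OX,OY=.0005,.0015
def tcp(pp,world,yaw,tilt):
    """TCP position so that plate point pp (m) lies at world"""
    return np.array(world)-tool(yaw,tilt).apply([pp[1]+OY,pp[0]+OX,.011-pp[2]])
def hook(g,hb,yaw,tilt,b=0.):
    e=np.array([np.cos(np.radians(yaw)),np.sin(np.radians(yaw))]); P=A-(.004+g)*e
    return tcp((-.0575,b,0),[*P,.070+hb],yaw,tilt)
def st():
    from cell import monitor
    s=monitor.observe(); Rm=R.from_quat(s["tcp_rot"]); M=Rm.as_matrix(); 
    yaw=np.degrees(np.arctan2(M[1,1],M[0,1])); tilt=np.degrees(np.arcsin(M[2,1]))
    a=np.radians(yaw); F=s["force"]; print("t",round(s["clock"],2),"yaw",yaw.round(2),"tilt",tilt.round(2),"ee",(s["ee_pos"]*1000).round(1),"F plate xyz",np.round([F[0]*np.cos(a)+F[1]*np.sin(a),-F[0]*np.sin(a)+F[1]*np.cos(a),F[2]],2),"T",s["wrist_torque"].round(2),"w",round(s["width"],4))
    return s
E
python3 - <<'E'
from h import *; s=st(); print(PHI,s["joint_pos"].round(2)); yaw=PHI+28
for g,hb,ti in ((.012,.045,15),(.012,.045,33),(.010,.0042,33)): p=hook(g,hb,yaw,ti); print(p,row(s,p,tool(yaw,ti)))
E
```

```text
t 4.8 yaw 6.57 tilt -0.1 ee [ 589.3 -112.   170.1] F plate xyz [-0.86  0.41 -0.63] T [ 0.01 -0.01  0.  ] w 0.013
-19.553192902602877 [-0.22  0.49  0.57  1.48 -0.27  1.25  0.49]
[ 0.60003831 -0.02796469  0.14037787] (array([0.411, 0.102, 0.149]), array([-0.527,  0.005, -0.066]))
[ 0.58975353 -0.029492    0.1552698 ] (array([0.409, 0.05 , 0.075]), array([-1.155,  0.015, -0.065]))
[ 0.59173183 -0.02919822  0.1144698 ] (array([0.409, 0.06 , 0.279]), array([-1.155,  0.015, -0.065]))
```

>>> play_rows --pt "0.2 0.05 0 -0.3 0 -0.06" --pt "0.41 0.05 0 -0.6 0 -0.065" --pt "0.41 0.05 0 -0.6 0 -0.065" --pt "0.41 0.05 0 -0.6 0 -0.065"

```text
clock: 5.2
ee_pos: [0.5863, -0.0278, 0.1685]
tcp_rot: [0.645, 0.75, 0.111, 0.096]
force: [0.8, 0.4, -0.3]
width: 0.013
grip_force: 59.2
```

```bash
python3 - <<'E'
from h import *; s=st(); yaw=PHI+28
p=hook(.012,.030,yaw,33); print(row(s,p,tool(yaw,33)))
E
```

```text
t 5.2 yaw 8.56 tilt 16.86 ee [586.3 -27.8 168.5] F plate xyz [ 0.85  0.23 -0.28] T [-0.04  0.26 -0.01] w 0.013
(array([-0.011, -0.026,  0.14 ]), array([-0.563,  0.001,  0.004]))
```

>>> play_rows --pt "-0.01 -0.026 0.05 -0.3 0 0" --pt "-0.01 -0.026 0.1 -0.563 0 0" --pt "-0.01 -0.026 0.14 -0.563 0 0" --pt "-0.01 -0.026 0.14 -0.563 0 0" --pt "-0.01 -0.026 0.14 -0.563 0 0"

```text
clock: 5.7
ee_pos: [0.5965, -0.0343, 0.1446]
tcp_rot: [0.626, 0.724, 0.216, 0.191]
force: [0.5, 0.6, -0.4]
width: 0.013
grip_force: 59.4
```

```bash
python3 - <<'E'
from h import *; from cell import read_camera; import pickle
s=st(); yaw=PHI+28; c=read_camera("scene"); t=read_camera("top"); pickle.dump((s,c,t),open("w3.pkl","wb"))
a=cv2.resize(c["frame"][200:260,205:305],(640,384),interpolation=cv2.INTER_CUBIC); b=cv2.resize(t["frame"][170:260,310:420],(440,360))
cv2.imwrite("pics/w3.png",a[:,:,::-1])
for g,hb in ((.012,.0042),(.010,.0042)): p=hook(g,hb,yaw,33); print(row(s,p,tool(yaw,33)))
# plate in hand in top view: eye hole centre predicted vs. seen
Rt=R.from_quat(s["tcp_rot"])
def w(p): return s["ee_pos"]+Rt.apply([p[1]+OY,p[0]+OX,.011-p[2]])
print("corner/eye px pred",proj(t,[w((-.0635,y,.004)) for y in(-.024,.024)]+[w((-.048,0,.004))]).round(1).tolist())
f=t["frame"].astype(int); r=(f[...,0]>80)&(f[...,1]<60)&(f[...,2]<60)&(f[...,0]>2.2*f[...,1]); r[:,:300]=0;r[:,430:]=0
r=r.astype(np.uint8);n,l,stt,ce=cv2.connectedComponentsWithStats(r);i=1+stt[1:,4].argmax();print(stt[i])
cs,hi=cv2.findContours((l==i).astype(np.uint8),cv2.RETR_CCOMP,cv2.CHAIN_APPROX_NONE)
for q,hh in zip(cs,hi[0]):
    if hh[3]>=0 and cv2.contourArea(q)>20: mm=cv2.moments(q); print("hole",mm["m00"],mm["m10"]/mm["m00"],mm["m01"]/mm["m00"])
E
```

```text
t 5.7 yaw 8.43 tilt 33.48 ee [596.5 -34.3 144.6] F plate xyz [ 0.55  0.55 -0.41] T [-0.13  0.67  0.01] w 0.013
(array([ 0.03 , -0.108,  0.109]), array([ 0.017,  0.016, -0.   ]))
(array([ 0.03 , -0.1  ,  0.115]), array([ 0.017,  0.016, -0.   ]))
corner/eye px pred [[376.5, 227.6], [351.4, 231.4], [363.2, 221.7]]
[345 157  24  75 513]
```

View pics/w3.png

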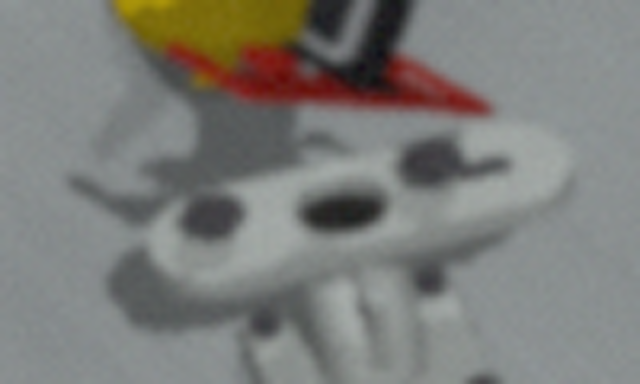

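The scene view shows the tilted plate above the flange, with the bar end at (490,108) right of and above the anchor head at (432,162). I'll let the arm settle so that commanded and measured poses agree.

>>> play_rows --pt "0 0 0 0 0 0" --pt "0 0 0 0 0 0"

```text
clock: 6.0
ee_pos: [0.5951, -0.0336, 0.1434]
tcp_rot: [0.626, 0.725, 0.215, 0.19]
force: [-0.4, 0.3, -1.9]
width: 0.013
grip_force: 59.4
```

```bash
python3 - <<'E'
from h import *; yaw=PHI+28
s=st(); s=st()
for g,hb in ((.012,.03),(.012,.0042),): p=hook(g,hb,yaw,33); print(p,row(s,p,tool(yaw,33)))
E
```

```text
t 6.0 yaw 8.45 tilt 33.36 ee [595.1 -33.6 143.4] F plate xyz [-0.32  0.37 -1.94] T [-0.13  0.75 -0.02] w 0.013
t 6.0 yaw 8.45 tilt 33.36 ee [595.1 -33.6 143.4] F plate xyz [-0.32  0.37 -1.94] T [-0.13  0.75 -0.02] w 0.013
[ 0.58975353 -0.029492    0.1402698 ] (array([ 0.024, -0.028,  0.   ]), array([0.013, 0.013, 0.   ]))
[ 0.58975353 -0.029492    0.1144698 ] (array([ 0.025, -0.099,  0.108]), array([0.013, 0.013, 0.   ]))
```

>>> play_rows --pt "0.024 -0.06 0.045 0.013 0.013 0" --pt "0.024 -0.06 0.045 0.013 0.013 0" --pt "0.024 -0.06 0.045 0.013 0.013 0" --pt "0.024 -0.06 0.045 0.013 0.013 0"

```text
clock: 6.4
ee_pos: [0.5889, -0.0301, 0.129]
tcp_rot: [0.627, 0.726, 0.215, 0.185]
force: [-0.2, 0.4, -1.7]
width: 0.0132
grip_force: 59.4
```

```bash
python3 - <<'E'
from h import *; yaw=PHI+28
s=st()
for g,hb in ((.012,.0042),): p=hook(g,hb,yaw,33); print(p,row(s,p,tool(yaw,33)))
E
```

```text
t 6.4 yaw 8.39 tilt 32.97 ee [588.9 -30.1 129. ] F plate xyz [-0.19  0.43 -1.75] T [-0.13  0.76 -0.03] w 0.0132
[ 0.58975353 -0.029492    0.1144698 ] (array([ 0.002, -0.036,  0.064]), array([-0.001,  0.001, -0.002]))
```

>>> play_rows --pt "0.002 -0.012 0.022 0 0 0" --pt "0.002 -0.022 0.04 0 0 0" --pt "0.002 -0.029 0.052 0 0 0" --pt "0.002 -0.035 0.062 0 0 0" --pt "0.002 -0.035 0.062 0 0 0"

```text
clock: 6.9
ee_pos: [0.5888, -0.0293, 0.1136]
tcp_rot: [0.627, 0.726, 0.214, 0.185]
force: [-0.1, 0.4, -0.5]
width: 0.0132
grip_force: 59.5
```

```bash
python3 - <<'E'
from h import *; from cell import read_camera
yaw=PHI+28
s=st()
for g,hb in ((.012,.0042),(.004,.0042),(.0,.0042)): p=hook(g,hb,yaw,33); print(p,row(s,p,tool(yaw,33)))
c=read_camera("scene")
cv2.imwrite("pics/w4.png",cv2.resize(c["frame"][200:260,205:305],(640,384),interpolation=cv2.INTER_CUBIC)[:,:,::-1])
E
```

```text
t 6.9 yaw 8.36 tilt 32.86 ee [588.8 -29.3 113.6] F plate xyz [-0.01  0.37 -0.5 ] T [-0.15  0.71  0.02] w 0.0132
[ 0.58975353 -0.029492    0.1144698 ] (array([-0.002,  0.006, -0.001]), array([-0.005, -0.   , -0.002]))
[ 0.59766675 -0.02831687  0.1144698 ] (array([-0.002,  0.04 ,  0.021]), array([-0.005, -0.   , -0.002]))
[ 0.60162336 -0.02772931  0.1144698 ] (array([-0.002,  0.057,  0.032]), array([-0.005, -0.   , -0.002]))
```

View pics/w4.png

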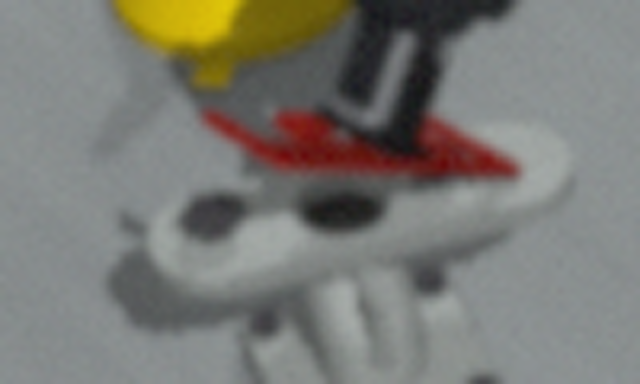

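The scene view shows the eye end down on the flange at (515,168), with its low bar over the anchor's outer side. The wrist force shows only a light touch. Now I raise it 1 mm and draw inwards in small steps.

>>> play_rows --pt "0 0.003 -0.004 0 0 0" --pt "0 0.012 0.002 0 0 0" --pt "0 0.02 0.007 0 0 0" --pt "0 0.028 0.012 0 0 0" --pt "0 0.034 0.015 0 0 0" --pt "0 0.034 0.015 0 0 0"

```text
clock: 7.55
ee_pos: [0.5965, -0.0281, 0.1152]
tcp_rot: [0.627, 0.726, 0.214, 0.185]
force: [0.6, -0.2, -1.8]
width: 0.0128
grip_force: 59.5
```

```bash
python3 - <<'E'
from h import *
yaw=PHI+28
s=st()
for g,hb in ((.004,.0042),(.0,.0042)): p=hook(g,hb,yaw,33); print(p,row(s,p,tool(yaw,33)))
E
```

```text
t 7.55 yaw 8.4 tilt 32.9 ee [596.5 -28.1 115.2] F plate xyz [ 0.58 -0.26 -1.75] T [-0.06  0.77 -0.  ] w 0.0128
[ 0.59766675 -0.02831687  0.1144698 ] (array([-0.002,  0.003,  0.006]), array([-0.004, -0.   , -0.001]))
[ 0.60162336 -0.02772931  0.1144698 ] (array([-0.002,  0.02 ,  0.017]), array([-0.004, -0.   , -0.001]))
```

>>> play_rows --pt "0 0.003 0.005 0 0 0" --pt "0 0.007 0.0075 0 0 0" --pt "0 0.0115 0.01 0 0 0" --pt "0 0.0115 0.01 0 0 0"

```text
clock: 7.95
ee_pos: [0.5993, -0.0277, 0.1148]
tcp_rot: [0.627, 0.726, 0.214, 0.185]
force: [-0.2, 0.2, -1.0]
width: 0.0131
grip_force: 59.5
```

>>> play_rows --pt "0 0.002 0.0014 0 0 0" --pt "0 0.004 0.0028 0 0 0" --pt "0 0.004 0.0028 0 0 0"

```text
clock: 8.25
ee_pos: [0.6002, -0.0276, 0.1147]
tcp_rot: [0.627, 0.726, 0.214, 0.185]
force: [-0.3, 0.4, -1.8]
width: 0.0132
grip_force: 59.5
```

>>> play_rows --pt "0 0.002 0.0014 0 0 0" --pt "0 0.004 0.0028 0 0 0" --pt "0 0.004 0.0028 0 0 0"

```text
clock: 8.55
ee_pos: [0.6012, -0.0274, 0.1147]
tcp_rot: [0.627, 0.726, 0.214, 0.185]
force: [0.5, -0.1, -1.7]
width: 0.0132
grip_force: 59.5
```

>>> play_rows --pt "0 0.002 0.0014 0 0 0" --pt "0 0.003 0.002 0 0 0" --pt "0 0.003 0.002 0 0 0"

```text
clock: 8.85
ee_pos: [0.6018, -0.0273, 0.1147]
tcp_rot: [0.627, 0.726, 0.214, 0.185]
force: [-0.0, 1.0, -1.0]
width: 0.0131
grip_force: 59.5
```

>>> play_rows --pt "0 0.002 0.0014 0 0 0" --pt "0 0.003 0.002 0 0 0" --pt "0 0.003 0.002 0 0 0"

```text
clock: 9.15
ee_pos: [0.6025, -0.0272, 0.1146]
tcp_rot: [0.627, 0.726, 0.214, 0.185]
force: [1.1, 0.5, -1.4]
width: 0.0132
grip_force: 59.5
```

>>> play_rows --pt "0 0.002 0.0014 0 0 0" --pt "0 0.003 0.002 0 0 0" --pt "0 0.003 0.002 0 0 0"

```text
clock: 9.45
ee_pos: [0.603, -0.0271, 0.1144]
tcp_rot: [0.627, 0.726, 0.214, 0.185]
force: [-0.8, -0.2, -1.2]
width: 0.013
grip_force: 59.6
```

>>> play_rows --pt "0 0.002 0.0014 0 0 0" --pt "0 0.003 0.002 0 0 0" --pt "0 0.003 0.002 0 0 0"

```text
clock: 9.75
ee_pos: [0.6034, -0.027, 0.1142]
tcp_rot: [0.627, 0.726, 0.214, 0.184]
force: [-3.3, -0.6, -0.3]
width: 0.0129
grip_force: 59.9
```

Contact with the neck is felt (−3.3 N). I back off slightly and plan the levelling.

>>> play_rows --pt "0 -0.004 -0.003 0 0 0" --pt "0 -0.004 -0.003 0 0 0" --pt "0 -0.004 -0.003 0 0 0"

```text
clock: 10.05
ee_pos: [0.603, -0.0271, 0.1146]
tcp_rot: [0.627, 0.726, 0.214, 0.185]
force: [-1.3, -0.5, -1.6]
width: 0.0131
grip_force: 59.5
```

```bash
cat >> h.py <<'E'
A=A+.0015*np.array([np.cos(np.radians(PHI+28)),np.sin(np.radians(PHI+28))]); 
E
python3 - <<'E'
from h import *
PHI=np.degrees(np.arctan2(-.0282,.0794)); yaw=PHI+28
s=st()
for g,hb,ti in ((0,.0042,33),(.0004,.0044,33),(.0004,.0043,29.5),(.0004,.0042,26),(.0003,.004,22.5),(.0003,.0038,19),(.0003,.0036,15.5),(.0003,.0034,12)):
    p=hook(g,hb,yaw,ti); r=row(s,p,tool(yaw,ti)); print(ti,(p*1000).round(1),r[0].tolist(),r[1].tolist())
E
```

```text
t 10.05 yaw 8.39 tilt 32.89 ee [603.  -27.1 114.6] F plate xyz [-1.37 -0.26 -1.56] T [-0.19  1.05 -0.04] w 0.0131
33 [603.1 -27.5 114.5] [-0.002, -0.0, 0.001] [-0.004, 0.0, -0.002]
33 [602.7 -27.6 114.7] [-0.002, -0.001, -0.001] [-0.004, 0.0, -0.002]
29.5 [605.1 -27.2 111.9] [-0.002, 0.001, 0.017] [0.118, -0.0, -0.002]
26 [607.3 -26.9 109.1] [-0.002, 0.003, 0.035] [0.24, -0.0, -0.002]
22.5 [609.4 -26.6 106. ] [-0.002, 0.003, 0.054] [0.363, -0.0, -0.002]
19 [611.2 -26.3 102.8] [-0.002, 0.003, 0.072] [0.485, -0.0, -0.002]
15.5 [612.9 -26.1  99.4] [-0.002, 0.001, 0.091] [0.607, -0.0, -0.002]
12 [614.3 -25.8  96. ] [-0.002, -0.003, 0.109] [0.729, -0.0, -0.002]
```

>>> play_rows --pt "0 -0.003 -0.002 0 0 0" --pt "0 -0.001 0.016 0.118 0 0" --pt "0 0.001 0.034 0.24 0 0" --pt "0 0.001 0.053 0.363 0 0" --pt "0 0.001 0.053 0.363 0 0" --pt "0 0.001 0.053 0.363 0 0"

```text
clock: 10.65
ee_pos: [0.6093, -0.0261, 0.106]
tcp_rot: [0.641, 0.742, 0.148, 0.128]
force: [-0.3, -0.5, -0.7]
width: 0.0129
grip_force: 59.7
```

```bash
python3 - <<'E'
from h import *
PHI=np.degrees(np.arctan2(-.0282,.0794)); yaw=PHI+28
s=st()
for g,hb,ti in ((.0003,.004,22.5),(.0003,.0038,19),(.0003,.0036,15.5),(.0003,.0034,12),(.0003,.0031,9)):
    p=hook(g,hb,yaw,ti); r=row(s,p,tool(yaw,ti)); print(ti,(p*1000).round(1),r[0].tolist(),r[1].tolist())
E
```

```text
t 10.65 yaw 8.4 tilt 22.59 ee [609.3 -26.1 106. ] F plate xyz [-0.4  -0.43 -0.69] T [-0.06  0.54  0.  ] w 0.0129
22.5 [609.4 -26.6 106. ] [-0.002, 0.0, -0.0] [0.003, -0.0, -0.002]
19 [611.2 -26.3 102.8] [-0.002, 0.003, 0.018] [0.125, -0.0, -0.002]
15.5 [612.9 -26.1  99.4] [-0.002, 0.004, 0.037] [0.248, -0.0, -0.002]
12 [614.3 -25.8  96. ] [-0.002, 0.004, 0.056] [0.37, -0.0, -0.002]
9 [615.4 -25.7  92.9] [-0.002, 0.003, 0.072] [0.474, -0.0, -0.002]
```

>>> play_rows --pt "0 0.002 0.009 0.062 0 0" --pt "0 0.003 0.018 0.125 0 0" --pt "0 0.003 0.027 0.187 0 0" --pt "0 0.004 0.037 0.248 0 0" --pt "0 0.004 0.037 0.248 0 0"

```text
clock: 11.15
ee_pos: [0.6129, -0.0252, 0.0994]
tcp_rot: [0.647, 0.75, 0.102, 0.088]
force: [0.3, 0.9, -2.0]
width: 0.0128
grip_force: 59.7
```

```bash
python3 - <<'E'
from h import *
PHI=np.degrees(np.arctan2(-.0282,.0794)); yaw=PHI+28
s=st()
for g,hb,ti in ((.0003,.0036,15.5),(.0003,.0034,12),(.0003,.0031,9),(.0003,.0028,6),(.0005,.0025,3),(.0005,.0022,0)):
    p=hook(g,hb,yaw,ti); r=row(s,p,tool(yaw,ti)); print(ti,(p*1000).round(1),r[0].tolist(),r[1].tolist())
E
```

```text
t 11.15 yaw 8.41 tilt 15.48 ee [612.9 -25.2  99.4] F plate xyz [ 0.48  0.85 -1.97] T [-0.03  0.37  0.07] w 0.0128
15.5 [612.9 -26.1  99.4] [-0.004, -0.001, -0.0] [-0.001, -0.002, -0.001]
12 [614.3 -25.8  96. ] [-0.004, 0.002, 0.018] [0.122, -0.002, -0.001]
9 [615.4 -25.7  92.9] [-0.004, 0.003, 0.035] [0.226, -0.002, -0.001]
6 [616.4 -25.5  89.7] [-0.004, 0.003, 0.051] [0.331, -0.002, -0.001]
3 [617.  -25.4  86.5] [-0.004, 0.002, 0.068] [0.436, -0.002, -0.001]
0 [617.6 -25.4  83.2] [-0.004, 0.001, 0.084] [0.541, -0.002, -0.001]
```

>>> play_rows --pt "0 0.001 0.009 0.061 0 0" --pt "0 0.002 0.018 0.122 0 0" --pt "0 0.003 0.027 0.175 0 0" --pt "0 0.003 0.035 0.226 0 0" --pt "0 0.003 0.035 0.226 0 0"

```text
clock: 11.65
ee_pos: [0.6153, -0.0249, 0.0927]
tcp_rot: [0.651, 0.755, 0.06, 0.051]
force: [-0.5, 0.0, -1.0]
width: 0.0133
grip_force: 59.7
```

```bash
python3 - <<'E'
from h import *
PHI=np.degrees(np.arctan2(-.0282,.0794)); yaw=PHI+28
s=st()
for g,hb,ti in ((.0003,.0031,9),(.0003,.0028,6),(.0005,.0025,3),(.0005,.0022,0)):
    p=hook(g,hb,yaw,ti); r=row(s,p,tool(yaw,ti)); print(ti,(p*1000).round(1),r[0].tolist(),r[1].tolist())
E
```

```text
t 11.65 yaw 8.41 tilt 9.02 ee [615.3 -24.9  92.7] F plate xyz [-0.54  0.09 -0.98] T [-0.08  0.28 -0.01] w 0.0133
9 [615.4 -25.7  92.9] [-0.004, 0.0, -0.001] [0.001, -0.003, -0.001]
6 [616.4 -25.5  89.7] [-0.004, 0.003, 0.016] [0.106, -0.003, -0.001]
3 [617.  -25.4  86.5] [-0.004, 0.003, 0.032] [0.21, -0.003, -0.001]
0 [617.6 -25.4  83.2] [-0.004, 0.004, 0.049] [0.315, -0.003, -0.001]
```

>>> play_rows --pt "0 0.002 0.008 0.053 0 0" --pt "0 0.003 0.016 0.106 0 0" --pt "0 0.003 0.024 0.158 0 0" --pt "0 0.003 0.032 0.21 0 0" --pt "0 0.003 0.032 0.21 0 0"

```text
clock: 12.15
ee_pos: [0.6168, -0.0247, 0.0863]
tcp_rot: [0.653, 0.757, 0.02, 0.017]
force: [-0.3, -0.8, -1.2]
width: 0.0135
grip_force: 59.7
```

```bash
python3 - <<'E'
from h import *
PHI=np.degrees(np.arctan2(-.0282,.0794)); yaw=PHI+28
s=st()
for g,hb,ti in ((.0005,.0025,3),(.0005,.0022,0)):
    p=hook(g,hb,yaw,ti); r=row(s,p,tool(yaw,ti)); print(ti,(p*1000).round(1),r[0].tolist(),r[1].tolist())
E
```

```text
t 12.15 yaw 8.42 tilt 3.0 ee [616.8 -24.7  86.3] F plate xyz [-0.37 -0.73 -1.15] T [ 0.02  0.02 -0.02] w 0.0135
3 [617.  -25.4  86.5] [-0.004, 0.001, -0.001] [-0.0, -0.003, -0.001]
0 [617.6 -25.4  83.2] [-0.004, 0.003, 0.016] [0.105, -0.003, -0.001]
```

>>> play_rows --pt "0 0.002 0.008 0.052 0 0" --pt "0 0.003 0.016 0.105 0 0" --pt "0 0.003 0.016 0.105 0 0" --pt "0 0.003 0.018 0.105 0 0" --pt "0 0.003 0.02 0.105 0 0" --pt "0 0.003 0.02 0.105 0 0"

```text
clock: 12.75
ee_pos: [0.6168, -0.0251, 0.0827]
tcp_rot: [0.654, 0.757, -0.0, -0.001]
force: [0.3, -0.1, -2.3]
width: 0.0132
grip_force: 59.7
```

```bash
python3 - <<'E'
from h import *
from cell import read_camera
import pickle
s=st(); c=read_camera("wrist"); t=read_camera("top"); sc=read_camera("scene"); pickle.dump((s,c,t,sc),open("w5.pkl","wb"))
a=cv2.resize(c["frame"],(400,300)); b=cv2.resize(t["frame"][165:265,300:433],(400,300),interpolation=cv2.INTER_CUBIC)
d=cv2.resize(sc["frame"][195:270,200:300],(400,300),interpolation=cv2.INTER_CUBIC); e=cv2.resize(c["frame"][150:350,190:457],(400,300))
cv2.imwrite("pics/w5.png",np.vstack([np.hstack([a,b]),np.hstack([d,e])])[:,:,::-1])
E
```

```text
t 12.75 yaw 8.38 tilt -0.09 ee [616.8 -25.1  82.7] F plate xyz [ 0.28 -0.12 -2.3 ] T [-0.04 -0.01  0.  ] w 0.0132
```

View pics/w5.png

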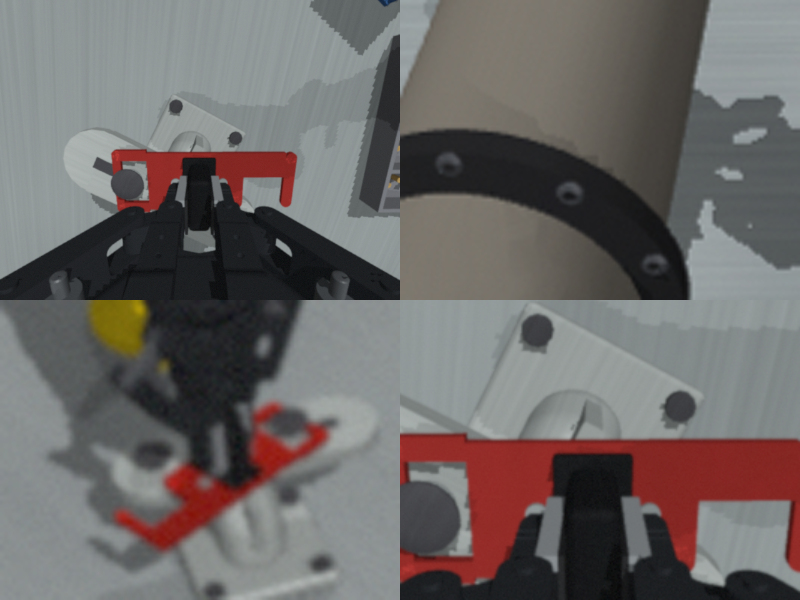

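The composite shows the plate level with the anchor head up through the eye (wrist view (127,185)) and the latch head clear beside the plate's −y edge (scene crop (155,455)). Now I lower it onto the flange by feel.

>>> play_rows --pt "0 0 0.003 0 0 0" --pt "0 0 0.005 0 0 0" --pt "0 0 0.006 0 0 0" --pt "0 0 0.006 0 0 0"

```text
clock: 13.3
ee_pos: [0.617, -0.025, 0.0813]
tcp_rot: [0.653, 0.757, -0.001, -0.001]
force: [0.5, -0.9, -1.3]
width: 0.0127
grip_force: 59.7
```

>>> play_rows --pt "0 0 0.001 0 0 0" --pt "0 0 0.002 0 0 0" --pt "0 0 0.002 0 0 0"

```text
clock: 13.6
ee_pos: [0.6171, -0.0251, 0.0811]
tcp_rot: [0.653, 0.757, -0.001, -0.001]
force: [-0.8, -0.2, -1.2]
width: 0.0128
grip_force: 59.9
```

>>> play_rows --pt "0 0 0.001 0 0 0" --pt "0 0 0.002 0 0 0" --pt "0 0 0.002 0 0 0"

```text
clock: 13.9
ee_pos: [0.6171, -0.0251, 0.081]
tcp_rot: [0.653, 0.757, -0.0, -0.001]
force: [-1.8, 1.0, 2.3]
width: 0.0136
grip_force: 60.3
```

```bash
python3 - <<'E'
from h import *
s=st()
E
```

```text
t 13.9 yaw 8.4 tilt -0.1 ee [617.1 -25.1  81. ] F plate xyz [-1.66  1.3   2.29] T [-0.04  0.28 -0.  ] w 0.0136
```

```bash
cat >> h.py <<'E'
D=.0843; PH=-19.55
def swing(th,b,a=None,z=.070):
    a=(.0396-D*np.cos(np.radians(th))) if a is None else a
    return tcp((a,b,0),[*A,z],PH+th,0),tool(PH+th,0)
def ab(s):
    M=R.from_quat(s["tcp_rot"]).as_matrix(); yaw=np.degrees(np.arctan2(M[1,1],M[0,1])); q=M.T@(np.array([*A,.07])-s["ee_pos"])
    th=yaw-PH; a,b=q[1]-OX,q[0]-OY; print("th %.2f a %.2f b %.2f latch in plate %.2f %.2f"%(th,a*1e3,b*1e3,a*1e3+84.3*np.cos(np.radians(th)),b*1e3-84.3*np.sin(np.radians(th))))
def rows(L):
    s=st(); ab(s)
    for q in L:
        r=row(s,*q); print([*r[0].tolist(),*r[1].tolist()])
E
python3 - <<'E'
from h import *
rows([swing(28,-.0003,-.0505),swing(28,-.0003,-.048),swing(28,-.001,-.046),swing(25,-.002,-.046),swing(22,-.004,-.0455),swing(19,-.006,-.045),swing(16,-.009,-.0445)])
E
```

```text
t 13.9 yaw 8.4 tilt -0.1 ee [617.1 -25.1  81. ] F plate xyz [-1.66  1.3   2.29] T [-0.04  0.28 -0.  ] w 0.0136
th 27.95 a -52.52 b -0.42 latch in plate 21.95 -39.93
[-0.0, -0.01, 0.0, -0.004, -0.001, -0.002]
[-0.0, -0.023, 0.0, -0.004, -0.001, -0.002]
[0.003, -0.033, 0.0, -0.004, -0.001, -0.002]
[-0.004, -0.033, 0.0, -0.004, -0.001, 0.103]
[-0.005, -0.035, 0.0, -0.004, -0.001, 0.208]
[-0.007, -0.037, 0.0, -0.004, -0.001, 0.312]
[-0.003, -0.037, 0.0, -0.004, -0.001, 0.417]
```

>>> play_rows --pt "0 -0.005 -0.001 0 0 0" --pt "0 -0.01 -0.001 0 0 0" --pt "0 -0.017 -0.001 0 0 0" --pt "0 -0.023 -0.001 0 0 0" --pt "0.001 -0.029 -0.001 0 0 0" --pt "0.003 -0.033 -0.001 0 0 0" --pt "0.003 -0.033 -0.001 0 0 0"

```text
clock: 14.6
ee_pos: [0.6106, -0.0258, 0.081]
tcp_rot: [0.653, 0.757, -0.001, -0.001]
force: [1.8, -1.3, 2.3]
width: 0.0132
grip_force: 60.1
```

```bash
python3 - <<'E'
from h import *
rows([swing(26.5,-.0015,-.046),swing(25,-.002,-.046),swing(23.5,-.003,-.046),swing(22,-.004,-.0455),swing(20.5,-.005,-.045),swing(19,-.006,-.045),swing(16,-.009,-.0445)])
E
```

```text
t 14.6 yaw 8.39 tilt -0.09 ee [610.6 -25.8  81. ] F plate xyz [ 1.62 -1.51  2.34] T [-0.07 -0.34  0.03] w 0.0132
th 27.94 a -45.96 b -0.68 latch in plate 28.51 -40.18
[-0.002, 0.0, -0.0, -0.003, -0.0, 0.05]
[-0.005, -0.0, -0.0, -0.003, 0.0, 0.103]
[-0.006, 0.0, -0.0, -0.003, 0.0, 0.155]
[-0.007, -0.002, -0.0, -0.003, 0.0, 0.207]
[-0.007, -0.004, -0.0, -0.003, 0.0, 0.26]
[-0.008, -0.004, -0.0, -0.003, 0.0, 0.312]
[-0.005, -0.004, -0.0, -0.003, 0.0, 0.417]
```

>>> play_rows --pt "-0.002 0 -0.001 0 0 0.05" --pt "-0.005 0 -0.001 0 0 0.103" --pt "-0.006 0 -0.001 0 0 0.155" --pt "-0.007 -0.002 -0.001 0 0 0.207" --pt "-0.007 -0.004 -0.001 0 0 0.26" --pt "-0.008 -0.004 -0.001 0 0 0.312" --pt "-0.005 -0.004 -0.001 0 0 0.417" --pt "-0.005 -0.004 -0.001 0 0 0.417"

```text
clock: 15.4
ee_pos: [0.6098, -0.0269, 0.081]
tcp_rot: [0.729, 0.685, -0.001, -0.001]
force: [0.5, 1.7, 1.2]
width: 0.013
grip_force: 60.3
```

```bash
python3 - <<'E'
from h import *
rows([swing(14,-.009,-.0445),swing(12,-.009),swing(10.5,-.009),swing(9,-.009),swing(8,-.008),swing(7,-.007)])
E
```

```text
t 15.4 yaw -3.6 tilt -0.12 ee [609.8 -26.9  81. ] F plate xyz [0.44 1.68 1.22] T [ 0.26 -0.31  0.04] w 0.013
th 15.95 a -44.38 b -8.98 latch in plate 36.68 -32.14
[-0.007, 0.002, 0.0, -0.004, 0.001, 0.068]
[-0.015, -0.006, 0.0, -0.004, 0.001, 0.138]
[-0.02, -0.003, 0.0, -0.004, 0.001, 0.19]
[-0.026, -0.001, 0.0, -0.004, 0.001, 0.242]
[-0.035, -0.0, 0.0, -0.004, 0.001, 0.277]
[-0.044, -0.0, 0.0, -0.004, 0.001, 0.312]
```

```bash
python3 - <<'E'
from h import *
rows([swing(14,-.009,-.0444),swing(12,-.009,-.0442),swing(10.5,-.009,-.0442),swing(9,-.009,-.0442),swing(8,-.008,-.0442),swing(7,-.007,-.0442)])
E
```

```text
t 15.4 yaw -3.6 tilt -0.12 ee [609.8 -26.9  81. ] F plate xyz [0.44 1.68 1.22] T [ 0.26 -0.31  0.04] w 0.013
th 15.95 a -44.38 b -8.98 latch in plate 36.68 -32.14
[-0.007, 0.001, 0.0, -0.004, 0.001, 0.068]
[-0.015, 0.001, 0.0, -0.004, 0.001, 0.138]
[-0.021, 0.002, 0.0, -0.004, 0.001, 0.19]
[-0.027, 0.002, 0.0, -0.004, 0.001, 0.242]
[-0.035, 0.001, 0.0, -0.004, 0.001, 0.277]
[-0.044, 0.001, 0.0, -0.004, 0.001, 0.312]
```

>>> play_rows --pt "-0.007 0.001 0 0 0 0.068" --pt "-0.015 0.001 0 0 0 0.138" --pt "-0.021 0.002 0 0 0 0.19" --pt "-0.027 0.002 0 0 0 0.242" --pt "-0.027 0.002 0 0 0 0.242"

```text
clock: 15.9
ee_pos: [0.6098, -0.0322, 0.081]
tcp_rot: [0.769, 0.639, -0.001, -0.001]
force: [0.2, 3.4, 3.2]
width: 0.013
grip_force: 60.4
```

```bash
python3 - <<'E'
from h import *
from cell import read_camera
sc=read_camera("scene"); c=read_camera("wrist")
d=cv2.resize(sc["frame"][195:270,200:300],(400,300),interpolation=cv2.INTER_CUBIC); e=cv2.resize(c["frame"][150:350,190:457],(400,300))
cv2.imwrite("pics/w6.png",np.hstack([d,e])[:,:,::-1])
rows([swing(8,-.008,-.0442),swing(7,-.007,-.0443),swing(6,-.006,-.0444),swing(5,-.005,-.0446),swing(4,-.004,-.0447),swing(3,-.003,-.0447),swing(2,-.002,-.0447)])
E
```

```text
t 16.0 yaw -10.49 tilt -0.12 ee [609.8 -32.2  81. ] F plate xyz [0.72 1.93 3.1 ] T [ 0.47 -0.14  0.09] w 0.0131
th 9.06 a -44.17 b -8.91 latch in plate 39.08 -22.18
[-0.009, 0.001, 0.0, -0.004, 0.001, 0.037]
[-0.017, 0.001, 0.0, -0.004, 0.001, 0.072]
[-0.026, 0.002, 0.0, -0.004, 0.001, 0.107]
[-0.035, 0.003, 0.0, -0.004, 0.001, 0.142]
[-0.044, 0.003, 0.0, -0.004, 0.001, 0.177]
[-0.053, 0.002, 0.0, -0.004, 0.001, 0.211]
[-0.062, 0.001, 0.0, -0.004, 0.001, 0.246]
```

View pics/w6.png

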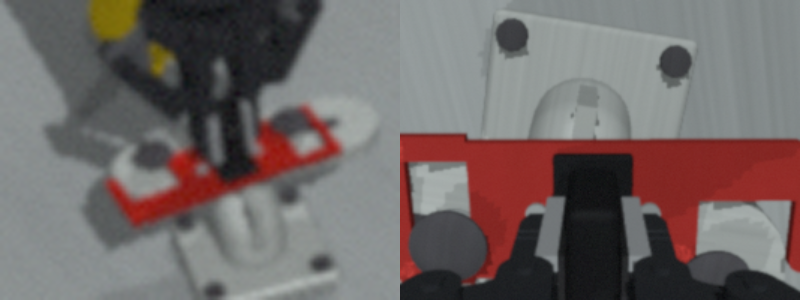

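The picture shows the latch head entering the slot mouth (wrist crop (718,270)) and the anchor head in the eye at (449,245). I'll check both margins numerically from the wrist image before pushing on.

```bash
python3 - <<'E'
from h import *
from cell import read_camera
s=st(); c=read_camera("wrist"); f=c["frame"].astype(int); Rt=R.from_quat(s["tcp_rot"])
def pl(uv,z):
    q=Rt.inv().apply(ray(c,uv,z)-s["ee_pos"])*1000; return np.c_[q[:,1]-.5,q[:,0]-1.5].round(1)
red=(f[...,0]>70)&(f[...,0]>2*f[...,1]); 
dark=(f.max(2)<110)&~red
for v in range(295,335,6):
    row_=red[v]; d=np.where(np.diff(row_.astype(int))!=0)[0]+.5; d=d[(d>170)&(d<480)]
    print(v,"red edges",[(round(u),float(pl([[u,v]],.074)[0,0])) for u in d],"dark edges",[(round(u),float(pl([[u,v]],.0795)[0,0])) for u in np.where(np.diff(dark[v].astype(int))!=0)[0]+.5 if 170<u<480])
E
```

```text
t 16.0 yaw -10.49 tilt -0.12 ee [609.8 -32.2  81. ] F plate xyz [0.72 1.93 3.1 ] T [ 0.47 -0.14  0.09] w 0.0131
295 red edges [(184, -63.8), (198, -57.2), (236, -38.9), (274, -21.6), (364, 21.1), (388, 31.9), (450, 61.4), (468, 69.8)] dark edges [(184, -61.5), (198, -55.2), (236, -37.5), (274, -20.8), (286, -15.4), (298, -10.0), (340, 9.0), (352, 14.4), (364, 20.3), (450, 58.7), (450, 59.1)]
301 red edges [(184, -64.1), (198, -57.5), (242, -36.3), (270, -23.6), (368, 22.6), (388, 32.1), (450, 61.3), (468, 70.2)] dark edges [(184, -61.8), (198, -55.4), (242, -35.0), (270, -22.7), (284, -15.9), (296, -10.5), (340, 9.5), (352, 15.0), (368, 21.8), (448, 58.5), (450, 59.0)]
307 red edges [(186, -63.5), (196, -58.8), (246, -34.6), (268, -24.6), (370, 23.7), (388, 32.2), (448, 61.1), (468, 70.1)] dark edges [(196, -56.6), (246, -33.3), (268, -23.8), (284, -16.4), (296, -11.0), (342, 10.0), (354, 15.5), (370, 22.8), (448, 58.4), (448, 58.8)]
313 red edges [(186, -63.4), (196, -59.1), (248, -34.3), (266, -25.7), (372, 24.8), (386, 31.9), (448, 61.5), (466, 70.0)] dark edges [(196, -56.9), (248, -33.1), (266, -24.8), (282, -17.4), (294, -11.5), (342, 10.6), (356, 16.5), (372, 23.9), (448, 58.7), (448, 59.2)]
319 red edges [(188, -63.2), (196, -58.9), (248, -34.5), (264, -26.8), (374, 25.9), (386, 32.1), (448, 61.3), (466, 69.9)] dark edges [(196, -56.8), (248, -33.2), (264, -25.8), (280, -18.0), (294, -11.5), (342, 10.6), (356, 16.6), (374, 24.9), (390, 32.3), (412, 42.9), (446, 58.6), (448, 59.0)]
325 red edges [(188, -63.6), (200, -57.8), (246, -35.6), (258, -29.3), (378, 28.4), (382, 29.9), (450, 62.6), (464, 69.8)] dark edges [(200, -55.7), (246, -34.3), (258, -28.3), (290, -13.4), (294, -11.6), (342, 10.7), (344, 11.6), (378, 27.4), (382, 28.8), (420, 46.8)]
331 red edges [(188, -63.4), (204, -56.2), (242, -37.7), (254, -31.4)] dark edges [(204, -54.1), (242, -36.4), (254, -30.3), (432, 52.7)]
```

```bash
python3 - <<'E'
from h import *
rows([swing(8.5,-.0085,-.0438),swing(7.5,-.0075,-.044),swing(6.5,-.0065,-.0442),swing(5.5,-.0055,-.0444),swing(4.5,-.0045,-.0445),swing(3.5,-.0035,-.0446),swing(2.5,-.0025,-.0447)])
E
```

```text
t 16.05 yaw -10.49 tilt -0.13 ee [609.8 -32.3  81. ] F plate xyz [-0.43  1.46  3.17] T [ 0.48 -0.15  0.03] w 0.013
th 9.06 a -44.15 b -8.87 latch in plate 39.10 -22.14
[-0.004, -0.002, 0.0, -0.004, 0.001, 0.019]
[-0.013, -0.0, 0.0, -0.004, 0.001, 0.054]
[-0.022, 0.001, 0.0, -0.004, 0.001, 0.089]
[-0.031, 0.002, 0.0, -0.004, 0.001, 0.124]
[-0.039, 0.002, 0.0, -0.004, 0.001, 0.159]
[-0.048, 0.002, 0.0, -0.004, 0.001, 0.194]
[-0.057, 0.002, 0.0, -0.004, 0.001, 0.229]
```

>>> play_rows --pt "-0.004 -0.002 -0.001 0 0 0.019" --pt "-0.008 -0.001 -0.0015 0 0 0.036" --pt "-0.013 0 -0.0015 0 0 0.054" --pt "-0.017 0 -0.0015 0 0 0.072" --pt "-0.022 0.001 -0.0015 0 0 0.089" --pt "-0.022 0.001 -0.0015 0 0 0.089"

```text
clock: 16.65
ee_pos: [0.6089, -0.037, 0.081]
tcp_rot: [0.783, 0.622, -0.001, -0.001]
force: [0.0, 0.7, 1.2]
width: 0.0127
grip_force: 60.0
```

```bash
python3 - <<'E'
from h import *
rows([swing(5.5,-.0055,-.0444),swing(4.5,-.0045,-.0445),swing(3.5,-.0035,-.0446),swing(2.5,-.0025,-.0447),swing(2,-.0015,-.0447)])
E
```

```text
t 16.65 yaw -13.08 tilt -0.15 ee [608.9 -37.   81. ] F plate xyz [-0.15  0.7   1.16] T [ 0.24 -0.04 -0.02] w 0.0127
th 6.47 a -44.00 b -6.04 latch in plate 39.77 -15.54
[-0.006, 0.002, 0.0, -0.005, 0.002, 0.034]
[-0.015, 0.003, 0.0, -0.005, 0.002, 0.069]
[-0.024, 0.003, 0.0, -0.005, 0.002, 0.104]
[-0.033, 0.003, 0.0, -0.005, 0.003, 0.139]
[-0.04, 0.003, 0.0, -0.005, 0.003, 0.156]
```

Free motion with no side force. Continuing in.

>>> play_rows --pt "-0.003 0.001 0 0 0 0.017" --pt "-0.006 0.002 0 0 0 0.034" --pt "-0.011 0.002 0 0 0 0.052" --pt "-0.015 0.003 0 0 0 0.069" --pt "-0.02 0.003 0 0 0 0.087" --pt "-0.024 0.003 0 0 0 0.104" --pt "-0.024 0.003 0 0 0 0.104"

```text
clock: 17.35
ee_pos: [0.6085, -0.0418, 0.0811]
tcp_rot: [0.799, 0.601, -0.001, -0.001]
force: [-0.0, 0.5, -1.0]
width: 0.0133
grip_force: 59.8
```

```bash
python3 - <<'E'
from h import *
rows([swing(2.5,-.0025,-.0447),swing(1.5,-.0015,-.0447),swing(.5,-.0005,-.0447),swing(0,-.000,-.0447),swing(0,.001,-.0447),swing(0,.002,-.0447)])
E
```

```text
t 17.35 yaw -16.06 tilt -0.13 ee [608.5 -41.8  81.1] F plate xyz [-0.15  0.43 -1.04] T [-0.03 -0.05  0.04] w 0.0133
th 3.49 a -44.64 b -3.56 latch in plate 39.51 -8.69
[-0.009, 0.0, 0.001, -0.005, 0.003, 0.035]
[-0.018, 0.0, 0.001, -0.005, 0.003, 0.069]
[-0.027, -0.0, 0.001, -0.005, 0.003, 0.104]
[-0.031, -0.001, 0.001, -0.005, 0.003, 0.122]
[-0.036, -0.001, 0.001, -0.005, 0.003, 0.122]
[-0.041, -0.001, 0.001, -0.005, 0.003, 0.122]
```

>>> play_rows --pt "-0.005 0 0.0005 0 0 0.017" --pt "-0.009 0 0.0005 0 0 0.035" --pt "-0.014 0 0.0005 0 0 0.052" --pt "-0.018 0 0.0005 0 0 0.069" --pt "-0.022 0 0.0005 0 0 0.087" --pt "-0.024 0 0.0005 0 0 0.104" --pt "-0.024 0 0.0005 0 0 0.104"

```text
clock: 18.05
ee_pos: [0.6073, -0.046, 0.0811]
tcp_rot: [0.814, 0.581, -0.001, -0.001]
force: [-0.8, -0.5, -1.4]
width: 0.013
grip_force: 59.7
```

```bash
python3 - <<'E'
from h import *
rows([swing(.5,-.0005,-.0447),swing(0,0,-.0447),swing(0,.001,-.0447),swing(0,.002,-.0447)])
E
```

```text
t 18.05 yaw -19.02 tilt -0.12 ee [607.3 -46.   81.1] F plate xyz [-0.58 -0.73 -1.41] T [-0.02 -0.01 -0.04] w 0.013
th 0.53 a -44.74 b -1.51 latch in plate 39.56 -2.30
[-0.005, -0.0, 0.001, -0.004, 0.002, 0.001]
[-0.01, -0.0, 0.001, -0.004, 0.002, 0.019]
[-0.015, -0.0, 0.001, -0.004, 0.002, 0.019]
[-0.02, -0.0, 0.001, -0.004, 0.002, 0.019]
```

Now creep in −y until the slot's closed end is felt.

>>> play_rows --pt "-0.002 0 0.0005 0 0 0.01" --pt "-0.005 0 0.0005 0 0 0.019" --pt "-0.0075 0 0.0005 0 0 0.019" --pt "-0.0075 0 0.0005 0 0 0.019"

```text
clock: 18.45
ee_pos: [0.6069, -0.0474, 0.0811]
tcp_rot: [0.817, 0.577, -0.001, -0.001]
force: [0.0, -0.3, -1.9]
width: 0.0129
grip_force: 59.7
```

>>> play_rows --pt "-0.0015 0 0 0 0 0" --pt "-0.0025 0 0 0 0 0" --pt "-0.0025 0 0 0 0 0"

```text
clock: 18.75
ee_pos: [0.6068, -0.0477, 0.0811]
tcp_rot: [0.817, 0.577, -0.001, -0.001]
force: [0.4, 0.1, -1.3]
width: 0.0133
grip_force: 59.7
```

>>> play_rows --pt "-0.0015 0 0 0 0 0" --pt "-0.0025 0 0 0 0 0" --pt "-0.0025 0 0 0 0 0"

```text
clock: 19.05
ee_pos: [0.6067, -0.048, 0.0811]
tcp_rot: [0.817, 0.577, -0.001, -0.001]
force: [0.5, 0.3, -1.0]
width: 0.0133
grip_force: 59.7
```

>>> play_rows --pt "-0.0015 0 0 0 0 0" --pt "-0.0025 0 0 0 0 0" --pt "-0.0025 0 0 0 0 0"

```text
clock: 19.35
ee_pos: [0.6066, -0.0481, 0.0811]
tcp_rot: [0.817, 0.577, -0.001, -0.001]
force: [0.3, 0.3, -1.7]
width: 0.0133
grip_force: 59.7
```

>>> play_rows --pt "-0.0015 0 0 0 0 0" --pt "-0.0025 0 0 0 0 0" --pt "-0.0025 0 0 0 0 0"

```text
clock: 19.65
ee_pos: [0.6066, -0.0483, 0.0811]
tcp_rot: [0.817, 0.577, -0.0, -0.001]
force: [1.6, 2.5, -1.1]
width: 0.0128
grip_force: 59.7
```

>>> play_rows --pt "-0.0015 0 0 0 0 0" --pt "-0.0025 0 0 0 0 0" --pt "-0.0025 0 0 0 0 0"

```text
clock: 19.95
ee_pos: [0.6065, -0.0484, 0.0811]
tcp_rot: [0.817, 0.577, -0.0, -0.001]
force: [1.8, 3.2, -1.1]
width: 0.013
grip_force: 59.7
```

```bash
python3 - <<'E'
from h import *
rows([])
E
```

```text
t 19.95 yaw -19.47 tilt -0.11 ee [606.5 -48.4  81.1] F plate xyz [ 0.61  3.59 -1.06] T [ 0.86 -0.38  0.15] w 0.013
th 0.08 a -44.80 b 0.68 latch in plate 39.50 0.56
```

The slot end is felt: 3.6 N along y, with the matching moment. I ease the push, settle the plate onto the flange, then release with a small opening.

>>> play_rows --pt "0.0015 0 0.0005 0 0 0" --pt "0.0015 0 0.001 0 0 0" --pt "0.0015 0 0.0015 0 0 0" --pt "0.0015 0 0.0015 0 0 0"

```text
clock: 20.35
ee_pos: [0.6065, -0.0484, 0.0811]
tcp_rot: [0.817, 0.577, -0.0, -0.001]
force: [1.8, 5.9, 1.8]
width: 0.0132
grip_force: 60.1
```

```bash
python3 - <<'E'
from h import *
rows([])
E
```

```text
t 20.35 yaw -19.49 tilt -0.11 ee [606.5 -48.4  81.1] F plate xyz [-0.28  6.11  1.83] T [ 1.13 -0.32  0.16] w 0.0132
th 0.06 a -44.74 b 0.67 latch in plate 39.56 0.59
```

>>> play_rows --pt "0.002 0 -0.0005 0 0 0" --pt "0.003 0 -0.0005 0 0 0" --pt "0.003 0 -0.0005 0 0 0" --pt "0.003 0 -0.0005 0 0 0"

```text
clock: 20.75
ee_pos: [0.6065, -0.0484, 0.0811]
tcp_rot: [0.817, 0.577, -0.001, -0.001]
force: [0.8, 4.5, 1.6]
width: 0.0133
grip_force: 60.2
```

```bash
python3 - <<'E'
from h import *
rows([])
E
```

```text
t 20.75 yaw -19.52 tilt -0.11 ee [606.5 -48.4  81.1] F plate xyz [-0.77  4.53  1.65] T [ 1.05 -0.19  0.19] w 0.0133
th 0.03 a -44.79 b 0.66 latch in plate 39.51 0.62
```

>>> play_rows --pt "0.002 0 0 0 0 0" --pt "0.003 0 0 0 0 0" --pt "0.003 0 0 0 0 0"

```text
clock: 21.05
ee_pos: [0.6065, -0.0484, 0.0811]
tcp_rot: [0.817, 0.577, -0.001, -0.001]
force: [0.0, 4.8, 2.3]
width: 0.0131
grip_force: 60.3
```

```bash
python3 - <<'E'
from h import *
rows([])
E
```

```text
t 21.05 yaw -19.54 tilt -0.12 ee [606.5 -48.4  81.1] F plate xyz [-1.59  4.5   2.28] T [ 0.94 -0.14  0.19] w 0.0131
th 0.01 a -44.79 b 0.61 latch in plate 39.51 0.60
```

>>> play_rows --pt "0.001 0 0 0 0 0" --pt "0.002 0 0 0 0 0" --pt "0.002 0 0 0 0 0" --pt "0.002 0 0 0 0 0"

```text
clock: 21.45
ee_pos: [0.6066, -0.0483, 0.081]
tcp_rot: [0.817, 0.577, -0.001, -0.001]
force: [-0.7, 2.3, 2.7]
width: 0.0128
grip_force: 60.5
```

```bash
python3 - <<'E'
from h import *
rows([])
E
```

```text
t 21.45 yaw -19.56 tilt -0.12 ee [606.6 -48.3  81. ] F plate xyz [-1.44  1.98  2.65] T [0.73 0.1  0.13] w 0.0128
th -0.01 a -44.79 b 0.55 latch in plate 39.51 0.57
```

Fy is down to 2 N and the plate is still home. Releasing.

>>> play_rows --pt "0 0 0 0 0 0" --pt "0 0 0 0 0 0" --pt "0 0 0 0 0 0" --pt "0 0 0 0 0 0" --pt "0 0 0 0 0 0" --pt "0 0 0 0 0 0" --claw -0.5

```text
clock: 22.05
ee_pos: [0.6068, -0.0479, 0.0808]
tcp_rot: [0.817, 0.577, -0.001, -0.001]
force: [0.4, 0.2, -0.1]
width: 0.0213
grip_force: 0.0
```

>>> play_rows --pt "0 0 -0.02 0 0 0" --pt "0 0 -0.05 0 0 0" --pt "0 0 -0.1 0 0 0" --pt "0 0 -0.18 0 0 0" --pt "0 0 -0.18 0 0 0"

```text
clock: 22.55
ee_pos: [0.6091, -0.0484, 0.1201]
tcp_rot: [0.817, 0.577, 0.001, 0.001]
force: [0.2, -0.2, 1.0]
width: 0.0213
grip_force: 0.0
```

>>> play_rows --pt "0 0 -0.15 0 0 0" --pt "-0.15 0 -0.3 0 0 0" --pt "-0.35 0 -0.35 0 0 0" --pt "-0.4 0 -0.35 0 0 0" --pt "-0.4 0 -0.35 0 0 0" --pt "-0.4 0 -0.35 0 0 0"

```text
clock: 23.15
ee_pos: [0.5803, -0.1214, 0.186]
tcp_rot: [0.817, 0.577, -0.001, -0.002]
force: [-0.3, 1.1, -0.5]
width: 0.021
grip_force: 0.0
```

```bash
python3 - <<'E'
from h import *
from cell import read_camera
s=st(); c=read_camera("wrist"); sc=read_camera("scene"); f=c["frame"].astype(int)
cv2.imwrite("pics/w7.png",np.hstack([cv2.resize(c["frame"][:300,140:500],(400,333)),cv2.resize(sc["frame"][195:270,210:300],(400,333),interpolation=cv2.INTER_CUBIC)])[:,:,::-1])
red=((f[...,0]>70)&(f[...,0]>2*f[...,1])&(f[...,0]>2*f[...,2])); n,l,stt,ce=cv2.connectedComponentsWithStats(red.astype(np.uint8)); i=1+stt[1:,4].argmax(); m=(l==i)
pts=np.argwhere(m)[:,::-1]; W=ray(c,pts,.074)[:,:2]*1000; r=cv2.minAreaRect(W.astype(np.float32)); print(r)
cs,hi=cv2.findContours(m.astype(np.uint8),cv2.RETR_CCOMP,cv2.CHAIN_APPROX_NONE)
for q,hh in zip(cs,hi[0]):
    if hh[3]>=0 and cv2.contourArea(q)>50: mm=cv2.moments(q); uv=[mm["m10"]/mm["m00"],mm["m01"]/mm["m00"]]; print("hole",mm["m00"],np.round(uv,1),ray(c,uv,.074)*1000)
d=(f.max(2)<100)&~red
for b in blobs(d,300): print(b,(ray(c,b[1],.0805)*1000).round(1))
E
```

```text
t 23.15 yaw -19.48 tilt -0.21 ee [ 580.3 -121.4  186. ] F plate xyz [-0.65  0.91 -0.48] T [0.01 0.03 0.01] w 0.021
((610.1572875976562, -47.737945556640625), (48.9968147277832, 133.93565368652344), 70.63199615478516)
hole 126.5 [344.6 124.3] [[623.57761503 -51.93155775  74.        ]]
hole 127.0 [294.  124.5] [[590.31246718 -40.39454833  74.        ]]
hole 1638.0 [252.1 124.2] [[562.87107336 -30.54184569  74.        ]]
hole 2166.5 [319.5 123.6] [[607.25440639 -45.70838707  74.        ]]
(np.int32(1734), [541.85, 22.63], [514, 0, 53, 56]) [[758.9 -35.4  80.5]]
(np.int32(408), [603.48, 9.23], [569, 0, 61, 34]) [[796.2 -40.7  80.5]]
(np.int32(322), [22.76, 55.98], [11, 27, 22, 57]) [[440.2  56.8  80.5]]
(np.int32(2074), [319.52, 123.58], [303, 93, 35, 62]) [[607.2 -45.9  80.5]]
(np.int32(1043), [252.93, 123.18], [236, 104, 35, 38]) [[564.7 -30.7  80.5]]
(np.int32(1045), [376.74, 123.74], [359, 106, 41, 41]) [[643.7 -58.9  80.5]]
(np.int32(499), [395.73, 193.3], [385, 168, 20, 53]) [[ 642.9 -108.7   80.5]]
(np.int32(1759), [514.94, 250.48], [495, 194, 63, 117]) [[ 715.2 -179.6   80.5]]
(np.int32(69741), [319.04, 415.66], [0, 281, 640, 199]) [[ 526.8 -273.6   80.5]]
```

View pics/w7.png

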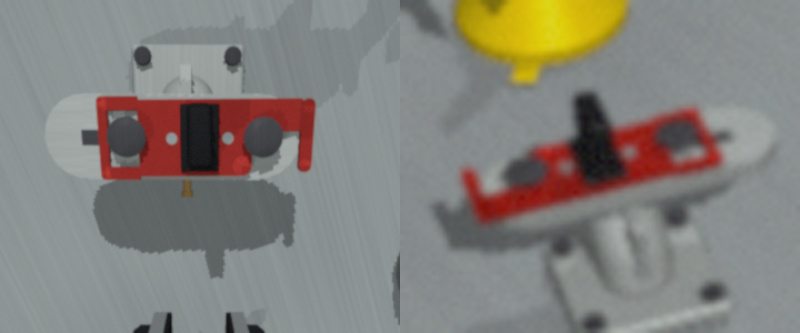

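The wrist view shows the plate flush, with the anchor head at (252,123) in the eye and the latch head at (377,124). The latch sits at plate (38.9, 0.0) mm, so the slot is fully home. The stud spacing of 83.9 mm is unchanged, and the gripper is clear. Handing in.

```bash
python3 -c "
from cell import workorder; print(workorder.hand_in())"
```

```text
the job is handed in; nothing more can be done
None
```

I hooked the blanking plate over the anchor stud, laid it flush, swung it fully home under the latch head and let go of it. I handed the job in at about 23 s; the anchor stud had not measurably moved, and no verdict came back.

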